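Load the drying canister with every cartridge, including the one hidden in a tub

ROBOT

A 6-joint arm with a two-finger parallel gripper is mounted at the origin on the work surface. World frame = base frame: x ahead of the robot, y to its left, z up, the work surface at z = 0. Lengths are in m, angles in degrees, forces in N, time in s.
With the tool pointing down it reaches from about 0.3 to 0.75 m from the base axis. Payload 8.5 kg.
Tool frame: the origin (TCP) lies between the finger pads; the fingertips stand env.finger_overhang ahead of it and the grasp point (between the pads) lies 2 mm behind it (env.finger_overhang is the distance from the TCP to the fingertips, in m); z points along the fingers, y is the line along which they close (so a half turn about z gives the same grasp; the last joint's range is limited). The gripper opens to 85 mm and grips with 20 to 120 N. Pads are 22 mm wide; open, the fingers measure 114 mm over their backs; the gripper's body (76 mm by 85 mm) begins 54 mm behind the grasp point. The pads swing forward as they close: fully open they stand 13 mm farther back than shut.
Start: joints at [62.951, 21.807, 74.336, -0, 83.858, -12.336], TCP at [0.14, 0.532, 0.248] pointing down, gripper open.
Joint ranges: [-178.18, 178.18], [-50.72, 133.34], [12.68, 142.11], [-81.47, 261.47], [9.98, 163.14], [-165.26, 165.26]. Speed limits (degrees/s): [136.94, 136.94, 180, 180, 180, 180].

INTERFACE

Orientations are given as a 3x3 rotation matrix whose columns are the frame's x, y, z axes.
In Python, from rig import env gives the robot as it stands. The module is installed in compiled form; this text tells all that it offers.
- The arm moves only by the tool jog_arm, never from a script. Its arguments are lists of equal length, an entry for each row: "hand": the finger opening in m, from 0 to 0.0854; "travel": the shift along the world's x, y, z in m, a list of three; "yaw": the turn about the world's z in rad. A call has exactly 5 rows; each row shifts and turns the commanded pose from where the row before left it; what a row does not reach is not made up. A row lasts 1/8 s, in which the tool goes at most 62.5 mm and 10.7 degrees, less where a joint would pass 70% of its speed; a pose out of reach is approached as far as the arm can. A call is refused whole if a number of a shift passes 0.0625 or a number of a turn 0.188, either way. A call with a gripper value outside its range is refused whole. The fingers move at their own pace and stop on an object; "grip_force" is the grip in N (left out, the last holds). Time passes only in rows, so rows that do not move let the fingers close, or fill a call up. It gives the time, the measured TCP pose, the force, the opening and the grip force at its end, in the units of the state.
- env.observe(): the state, without advancing time (a new reading comes with each control period).
- env.get_image(name): name is "side" or "top" or "wrist"; returns the picture (400x640x3 uint8, red, green, blue); there is no depth.
- env.calibration(name): a dict with "fx", "fy", "cx", "cy" (pixels), "position" and "rotation" of the camera in the world; the wrist camera has in their place "hand_eye" (4x4, takes a point from camera to tool coordinates, whose origin is the TCP and whose axes are the flange's). Camera axes: x right, y down, z forward; pixel columns grow to the right and rows downward; lengths in m; the calibration is good to about 2 mm. A picture is of the moment at which its call begins: read the wrist's pose just before it. calibration takes no time and is no camera call.
- env.close_job(): hands the job in; it is judged then, once.
The state is a dict: "time_s": time; "q": joint angles; "qvel": joint speeds; "joint_efforts": joint torques, N m; "position": TCP position; "tool_rot": TCP orientation; "ft_force": force on the tool from outside, world axes, zero at the start; "wrist_torque": the same for the moment, N m; "grip_width": finger opening in m; "gripper_force": force on a finger pad.
Only numpy, scipy, OpenCV 4.12 (cv2) and the standard library are available. Lean on these libraries where they do the work, as an engineer would, in place of code of your own. Each camera call takes 0.05 s, during which the arm holds its last target. There are 200 camera calls.

TASK

Open the drying canister on the bench by pressing its lid down and turning it anticlockwise past the ratchet, without forcing it, then stand every aluminium cartridge upright inside: those on the bench and the one more that is hidden in one of the four closed tubs, so lift the tub lids until you find it. Leave any other part in its tub, see that every tub ends up with a lid properly on, and finally put the canister's lid back on, press and turn it clockwise until it is locked. Do not tip a tub or disturb the other things on the bench.

Things in the scene. Friction and masses are not known exactly. Their poses are not given: they have to be found in the camera images.
- canister_floor (a point): Drying canister, round open aluminium pot fixed to the bench: 130 mm diameter outside, 124 inside; wall top 72 mm, sprung rubber rim top 82 mm over the bench. This point: centre of its inner floor, 5 mm over the bench; z up, x towards catch 0. Three catches outside below the rim hold the lid's lugs. Four cartridges fit, standing 36 mm from the centre, 90 degrees apart.
- canlid_grip (a point): Canister lid: round grey ribbed plastic, 160 mm diameter, 66 mm tall, 0.3 kg. On its flat top (32 mm over its lower edge) stands a grip bar 85 mm long (this point's x), 16 mm thick (y), 34 mm tall. This point: centre of the bar, 49 mm over the lid's lower edge, 107 mm over the bench when locked; z up. Locked at the start with the bar along the canister's x.
- canlid_lug (a point): One of three lugs inside the lid's lower edge, on the lid's +x, 72 mm from its axis, 46 mm below canlid_grip. To unlock: press the lid down 6.5 to 8.5 mm (at least 5.5 to pass the ratchet teeth) and, pressing, turn it anticlockwise from above by about 1.1 rad (free from 0.65 to 1.65), then lift straight off.
- seal (a joint): Sprung rubber rim of the canister, m pressed down (0 up, 0.009 stop). With the lid on, pressing takes about 9 N at 5.5 mm, 13 N at the stop. To close: set the lid on level and centred (3 mm play) at the unlocked angle, press 6.5 to 8.5 mm, turn clockwise 1.1 rad to the stop, let go: it springs up, locked. Any of the three thirds of a turn serves.
- catch0 (a point): Where a lid lug rests when the lid is locked: catch 0 of the canister, 0 degrees anticlockwise from the canister's x, 72 mm from its axis, 61 mm over the bench.
- catch1 (a point): Where a lid lug rests when the lid is locked: catch 1 of the canister, 120 degrees anticlockwise from the canister's x, 72 mm from its axis, 61 mm over the bench.
- catch2 (a point): Where a lid lug rests when the lid is locked: catch 2 of the canister, 240 degrees anticlockwise from the canister's x, 72 mm from its axis, 61 mm over the bench.
- tub1_mouth (a point): One of four identical white plastic tubs, loose on the bench: 94 mm diameter, 74 mm tall, inside 88 mm diameter, floor 4 mm thick, 0.45 kg. This point is the centre of its mouth, 74 mm over its underside.
- tub2_mouth (a point): One of four identical white plastic tubs, loose on the bench: 94 mm diameter, 74 mm tall, inside 88 mm diameter, floor 4 mm thick, 0.45 kg. This point is the centre of its mouth, 74 mm over its underside.
- tub3_mouth (a point): One of four identical white plastic tubs, loose on the bench: 94 mm diameter, 74 mm tall, inside 88 mm diameter, floor 4 mm thick, 0.45 kg. This point is the centre of its mouth, 74 mm over its underside.
- tub4_mouth (a point): One of four identical white plastic tubs, loose on the bench: 94 mm diameter, 74 mm tall, inside 88 mm diameter, floor 4 mm thick, 0.45 kg. This point is the centre of its mouth, 74 mm over its underside.
- lid1_knob (a point): Lift-off lid of tub 1 (all alike): white disc 96 mm diameter, 4 mm thick; under it a locating step 80 mm diameter, 4 mm deep (4 mm play in the mouth); on it a knob 22 mm diameter, 30 mm tall; 0.08 kg. This point: on the axis half-way up the knob, 23 mm over the lid's underside, 93 mm over the bench when on a tub, 23 mm when lying on the bench.
- lid2_knob (a point): Lift-off lid of tub 2 (all alike): white disc 96 mm diameter, 4 mm thick; under it a locating step 80 mm diameter, 4 mm deep (4 mm play in the mouth); on it a knob 22 mm diameter, 30 mm tall; 0.08 kg. This point: on the axis half-way up the knob, 23 mm over the lid's underside, 93 mm over the bench when on a tub, 23 mm when lying on the bench.
- lid3_knob (a point): Lift-off lid of tub 3 (all alike): white disc 96 mm diameter, 4 mm thick; under it a locating step 80 mm diameter, 4 mm deep (4 mm play in the mouth); on it a knob 22 mm diameter, 30 mm tall; 0.08 kg. This point: on the axis half-way up the knob, 23 mm over the lid's underside, 93 mm over the bench when on a tub, 23 mm when lying on the bench.
- lid4_knob (a point): Lift-off lid of tub 4 (all alike): white disc 96 mm diameter, 4 mm thick; under it a locating step 80 mm diameter, 4 mm deep (4 mm play in the mouth); on it a knob 22 mm diameter, 30 mm tall; 0.08 kg. This point: on the axis half-way up the knob, 23 mm over the lid's underside, 93 mm over the bench when on a tub, 23 mm when lying on the bench.
- hidden_mid (a point): The cartridge hidden in one of the closed tubs (any of the four places), standing near the middle of the tub floor: machined aluminium drying cartridge standing upright: round body 26 mm diameter, foot flange 40 mm diameter and 6 mm thick, 62 mm tall in all, 0.1 kg; a hard part. This point is on its axis half-way up (31 mm over its underside); z up its axis. 
- cart1_mid (a point): Cartridge standing on the open bench (one to three are present): machined aluminium drying cartridge standing upright: round body 26 mm diameter, foot flange 40 mm diameter and 6 mm thick, 62 mm tall in all, 0.1 kg; a hard part. This point is on its axis half-way up (31 mm over its underside); z up its axis. 
- cart2_mid (a point): Cartridge standing on the open bench (one to three are present): machined aluminium drying cartridge standing upright: round body 26 mm diameter, foot flange 40 mm diameter and 6 mm thick, 62 mm tall in all, 0.1 kg; a hard part. This point is on its axis half-way up (31 mm over its underside); z up its axis. 
- cart3_mid (a point): Cartridge standing on the open bench (one to three are present): machined aluminium drying cartridge standing upright: round body 26 mm diameter, foot flange 40 mm diameter and 6 mm thick, 62 mm tall in all, 0.1 kg; a hard part. This point is on its axis half-way up (31 mm over its underside); z up its axis. 
- adapter_mid (a point): Brass stepped adapter, 38 mm diameter, 28 mm tall, in another of the tubs; not wanted, stays in its tub. This point is its centre.
- fitting: Bystander, not to be disturbed: small brass fitting, 32 mm diameter, 30 mm tall, among the tubs; origin under its centre
- beaker: Bystander, not to be disturbed: glass beaker 66 mm diameter, 80 mm tall; origin under its centre
- solvent: Bystander, not to be disturbed: amber bottle 60 mm diameter, 130 mm tall; origin under its centre

How it is judged (in metres and radians):
On the way, in this order (a step that is already met when the one before it is completed fails the run):
1. the canister's lid is pressed down level and, while down, turned past the ratchet (value of joint seal above 0.0045 m and horizontal distance between canlid_lug and catch0 above 0.016 m and horizontal distance between canlid_grip and canister_floor below 0.02 m and angle between canlid_grip's own z axis and vertical below 0.08 rad), for 0.1 s.
2. the canister's lid is unlocked and taken off (horizontal distance between canlid_grip and canister_floor above 0.09 m), for 0.2 s.
3. every cartridge stands in the open canister (horizontal distance between each of hidden_mid, cart1_mid, cart2_mid, cart3_mid and canister_floor below 0.06 m and z of each of hidden_mid, cart1_mid, cart2_mid, cart3_mid in the frame of canister_floor below 0.037 m and angle between each of hidden_mid, cart1_mid, cart2_mid, cart3_mid's own z axis and vertical below 0.3 rad and horizontal distance between canlid_grip and canister_floor above 0.05 m), for 0.2 s.
At the end, for the whole second after the job is handed in: every cartridge stands in the canister (within 60 mm of its centre, tilt under 0.3 rad, on the floor within 6 mm); its lid is level and locked (lug within 10 mm of a catch); each tub has a level lid centred within 9 mm; the brass adapter is still in its tub; lid at rest (horizontal distance between each of hidden_mid, cart1_mid, cart2_mid, cart3_mid and canister_floor below 0.06 m and z of each of hidden_mid, cart1_mid, cart2_mid, cart3_mid in the frame of canister_floor below 0.037 m and angle between each of hidden_mid, cart1_mid, cart2_mid, cart3_mid's own z axis and vertical below 0.3 rad and ((horizontal distance between lid1_knob and tub1_mouth below 0.009 m and height (world z) of lid1_knob between 0.087 and 0.098 m) or (horizontal distance between lid2_knob and tub1_mouth below 0.009 m and height (world z) of lid2_knob between 0.087 and 0.098 m) or (horizontal distance between lid3_knob and tub1_mouth below 0.009 m and height (world z) of lid3_knob between 0.087 and 0.098 m) or (horizontal distance between lid4_knob and tub1_mouth below 0.009 m and height (world z) of lid4_knob between 0.087 and 0.098 m)) and ((horizontal distance between lid1_knob and tub2_mouth below 0.009 m and height (world z) of lid1_knob between 0.087 and 0.098 m) or (horizontal distance between lid2_knob and tub2_mouth below 0.009 m and height (world z) of lid2_knob between 0.087 and 0.098 m) or (horizontal distance between lid3_knob and tub2_mouth below 0.009 m and height (world z) of lid3_knob between 0.087 and 0.098 m) or (horizontal distance between lid4_knob and tub2_mouth below 0.009 m and height (world z) of lid4_knob between 0.087 and 0.098 m)) and ((horizontal distance between lid1_knob and tub3_mouth below 0.009 m and height (world z) of lid1_knob between 0.087 and 0.098 m) or (horizontal distance between lid2_knob and tub3_mouth below 0.009 m and height (world z) of lid2_knob between 0.087 and 0.098 m) or (horizontal distance between lid3_knob and tub3_mouth below 0.009 m and height (world z) of lid3_knob between 0.087 and 0.098 m) or (horizontal distance between lid4_knob and tub3_mouth below 0.009 m and height (world z) of lid4_knob between 0.087 and 0.098 m)) and ((horizontal distance between lid1_knob and tub4_mouth below 0.009 m and height (world z) of lid1_knob between 0.087 and 0.098 m) or (horizontal distance between lid2_knob and tub4_mouth below 0.009 m and height (world z) of lid2_knob between 0.087 and 0.098 m) or (horizontal distance between lid3_knob and tub4_mouth below 0.009 m and height (world z) of lid3_knob between 0.087 and 0.098 m) or (horizontal distance between lid4_knob and tub4_mouth below 0.009 m and height (world z) of lid4_knob between 0.087 and 0.098 m)) and angle between each of lid1_knob, lid2_knob, lid3_knob, lid4_knob's own z axis and vertical below 0.06 rad and (distance between canlid_lug and catch0 below 0.01 m or distance between canlid_lug and catch1 below 0.01 m or distance between canlid_lug and catch2 below 0.01 m) and angle between canlid_grip's own z axis and vertical below 0.05 rad and z of adapter_mid in the frame of tub2_mouth below -0.03 m and horizontal distance between adapter_mid and tub2_mouth below 0.045 m and linear speed of canlid below 0.02 m/s); the robot touches nothing.
It fails at once if the fitting is pushed more than 40 mm or tipped (distance of fitting from where it was at the start of the episode above 0.04 m or angle between fitting's own z axis and vertical above 0.5 rad).
It fails at once if the beaker is pushed more than 40 mm or tipped (distance of beaker from where it was at the start of the episode above 0.04 m or angle between beaker's own z axis and vertical above 0.5 rad).
It fails at once if the solvent is pushed more than 40 mm or tipped (distance of solvent from where it was at the start of the episode above 0.04 m or angle between solvent's own z axis and vertical above 0.5 rad).
It fails at once if the canister's lid is forced past the ratchet without being pressed down (value of joint seal below 0.004 m and height (world z) of canlid_grip below 0.112 m and horizontal distance between canlid_grip and canister_floor below 0.012 m and (horizontal distance between canlid_lug and catch0 between 0.014 and 0.02 m or horizontal distance between canlid_lug and catch1 between 0.014 and 0.02 m or horizontal distance between canlid_lug and catch2 between 0.014 and 0.02 m)).
It fails at once if a tub is tipped (angle between any of tub1_mouth, tub2_mouth, tub3_mouth, tub4_mouth's own z axis and vertical above 0.5 rad).
Of cart1, cart2, cart3 only 1 to 3 are there at a start; the rules pass over those that are not, and their reading is None.
At some moment in a run one of cart1, cart2, cart3 may be knocked a few centimetres aside while the robot is not near it.
It also fails if it takes over 210 s, if anything falls off the work surface, if the arm or the gripper's body presses on something with over 40 N, if the wrist force passes 120 N, or if a joint passes its speed limit or range.

## Working session

There is one attempt and no reset: what is moved stays moved. The work goes in short steps, Python scripts to look and compute and a tool call to move; the robot and the scene stay as the last step left them, time stands still between calls to the robot, and variables do not carry over. Pictures are saved under pics/ and viewed, at most 14 in all, crops included, and the job is handed in when it is done.

Besides the shell and the picture viewer there is one more tool, called after ">>>" as name(argument=value, ...) on one line, values as JSON. jog_arm: Moves the arm, as the interface text tells. Its arguments: {"type":"object","properties":{"hand":{"type":"array"},"travel":{"type":"array"},"yaw":{"type":"array"},"grip_force":{"type":"number"}},"required":["hand","travel","yaw"]}

```bash
mkdir -p pics; python3 - <<'E'
from rig import env
import cv2,numpy as np
s=env.observe();print(s['time_s'],s['position'],s['tool_rot'],s['grip_width'],env.finger_overhang)
for n in ['top','side','wrist']:
    c=env.calibration(n);print(n,{k:np.round(v,4).tolist() for k,v in c.items()})
    cv2.imwrite(f'pics/{n}0.png',env.get_image(n)[:,:,::-1])
E
```

```text
0.0 [0.13956881 0.53168725 0.24768488] [[-9.67200010e-01  2.54015022e-01 -7.13306888e-04]
 [ 2.54015802e-01  9.67199062e-01 -1.39511324e-03]
 [ 3.35530032e-04 -1.53054476e-03 -9.99998772e-01]] 0.08529736406610208 0.017
top {'fx': 378.17, 'fy': 378.17, 'cx': 320.7873, 'cy': 202.803, 'position': [0.5091, -0.0027, 0.9643], 'rotation': [[0.0076, -0.9933, 0.1152], [-1.0, -0.0077, -0.0007], [0.0015, -0.1152, -0.9933]]}
side {'fx': 365.3366, 'fy': 365.3366, 'cx': 327.1108, 'cy': 199.6147, 'position': [0.5434, 0.6199, 0.6684], 'rotation': [[-0.9954, -0.0496, 0.082], [-0.0943, 0.6606, -0.7448], [-0.0173, -0.7491, -0.6622]]}
wrist {'fx': 297.9214, 'fy': 297.9214, 'cx': 316.7338, 'cy': 199.8549, 'hand_eye': [[-0.0001, -0.9476, -0.3195, 0.0819], [1.0, 0.0002, -0.001, -0.0004], [0.001, -0.3195, 0.9476, -0.1251], [0.0, 0.0, 0.0, 1.0]]}
```

View pics/top0.png

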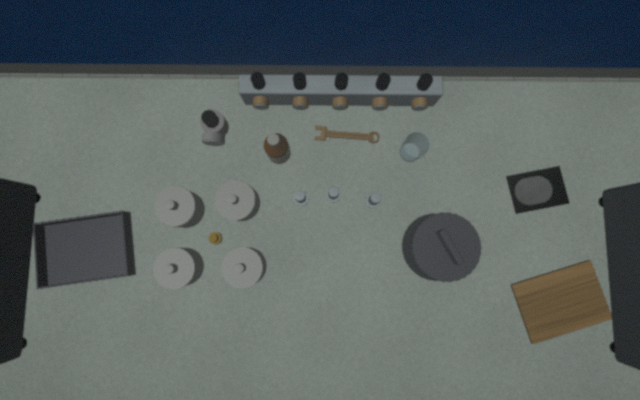

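View pics/side0.png

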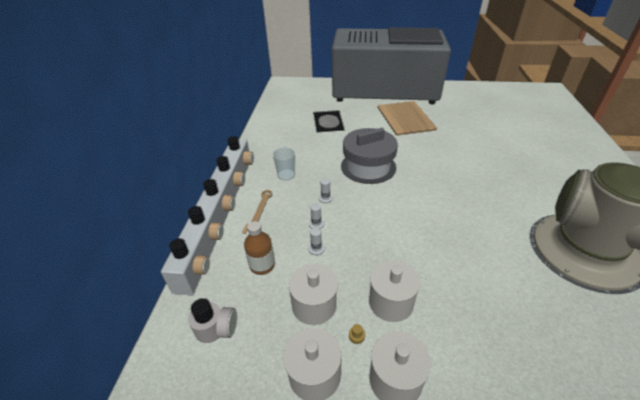

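The top view shows the canister lid at about (442,247) with its bar from (440,231) to (461,265), and cartridges at (301,198), (334,194) and (375,199). The knobs are at about (174,205), (235,200), (174,268) and (242,267). The side view confirms three cartridges. Bystanders are the fitting at (215,238), the bottle at (276,147) and the beaker at (414,146).

```bash
cat > h.py <<'E'
from rig import env
import cv2,numpy as np
def cam(n,s=None):
    c=env.calibration(n)
    K=np.array([[c['fx'],0,c['cx']],[0,c['fy'],c['cy']],[0,0,1]])
    if n=='wrist':
        s=s or env.observe();R=np.array(s['tool_rot']);H=np.array(c['hand_eye'])
        return K,R@H[:3,:3],R@H[:3,3]+np.array(s['position'])
    return K,np.array(c['rotation']),np.array(c['position'])
def ray(C,uv,z):
    K,R,p=C;d=R@np.linalg.inv(K)@np.array([uv[0],uv[1],1.]);return p+d*(z-p[2])/d[2]
def proj(C,X):
    K,R,p=C;x=K@(R.T@(np.array(X)-p));return x[:2]/x[2]
def shot(n,f=None):
    s=env.observe();im=env.get_image(n)[:,:,::-1].copy()
    if f: cv2.imwrite('pics/'+f,im)
    return im,cam(n,s),s
E
python3 - <<'E'
from h import *
im=cv2.imread('pics/top0.png');C=cam('top')
a=im[180:290,150:500];a=cv2.resize(a,None,fx=2.28,fy=2.28,interpolation=cv2.INTER_CUBIC)
a=np.clip(a.astype(float)*1.8,0,255).astype(np.uint8)
cv2.imwrite('pics/crop0.png',a)
g=im.max(2)
m=((g<90)).astype(np.uint8);m[:,:390]=0;m[:,495:]=0;m[:205]=0;m[290:]=0
cs,_=cv2.findContours(m,0,2)
k=max(cs,key=cv2.contourArea);(u,v),r=cv2.minEnclosingCircle(k);print(u,v,r,cv2.contourArea(k))
E
```

```text
441.1049499511719 246.75588989257812 39.39316940307617 4234.5
```

View pics/crop0.png

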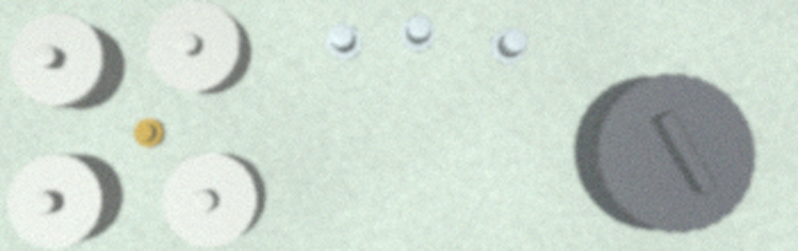

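The crop shows the lid disc at (676,152), the bar's top face running from (672,113) to (708,188), and the tub discs near (56,60), (195,46), (55,200) and (210,199). Cartridge tops are at (343,36), (418,26) and (513,39).

```bash
python3 - <<'E'
from h import *
C=cam('top')
P={'lid':(676,152,.09),'barA':(672,113,.124),'barB':(708,188,.124),'t1':(56,60,.076),'t2':(195,46,.076),'t3':(55,200,.076),'t4':(210,199,.076),'c1':(343,36,.062),'c2':(418,26,.062),'c3':(513,39,.062),'fit':(149,132,.02)}
for k,(u,v,z) in P.items(): print(k,ray(C,(u/2.28+150,v/2.28+180),z)[:2].round(3))
print(np.array(env.observe()['tool_rot']).round(2))
E
```

```text
lid [ 0.511 -0.293]
barA [ 0.549 -0.279]
barB [ 0.477 -0.311]
t1 [0.601 0.342]
t2 [0.617 0.198]
t3 [0.458 0.335]
t4 [0.46  0.178]
c1 [0.63  0.046]
c2 [ 0.642 -0.033]
c3 [ 0.629 -0.134]
fit [0.529 0.258]
[[-0.97  0.25 -0.  ]
 [ 0.25  0.97 -0.  ]
 [ 0.   -0.   -1.  ]]
```

>>> jog_arm(hand=[0.085,0.085,0.085,0.085,0.085], travel=[[0.025,-0.055,0],[0.025,-0.055,0],[0.025,-0.055,0],[0.025,-0.055,0],[0.025,-0.055,0]], yaw=[-0.165,-0.165,-0.165,-0.165,-0.165])

```text
time_s: 0.78
position: [0.265, 0.2552, 0.2483]
tool_rot: [[-0.465, 0.885, 0.0], [0.885, 0.465, 0.0], [-0.0, 0.0, -1.0]]
ft_force: [1.7, 0.6, -0.6]
grip_width: 0.0849
gripper_force: 0.0
```

>>> jog_arm(hand=[0.085,0.085,0.085,0.085,0.085], travel=[[0.025,-0.055,0],[0.025,-0.055,0],[0.025,-0.055,0],[0.025,-0.055,0],[0.025,-0.055,0]], yaw=[-0.165,-0.165,-0.165,-0.165,-0.165])

```text
time_s: 1.4
position: [0.39, -0.0201, 0.2484]
tool_rot: [[0.335, 0.942, 0.0], [0.942, -0.335, 0.0], [0.0, 0.0, -1.0]]
ft_force: [1.5, 1.2, 0.4]
grip_width: 0.0852
gripper_force: 0.0
```

>>> jog_arm(hand=[0.085,0.085,0.06,0.06,0.06], travel=[[0.025,-0.055,0],[0.025,-0.055,0],[0.025,-0.055,0],[0.025,-0.055,0],[0.02,-0.055,0]], yaw=[-0.165,-0.165,-0.165,-0.165,-0.158])

```text
time_s: 2.02
position: [0.5102, -0.2949, 0.2479]
tool_rot: [[0.917, 0.4, -0.0], [0.4, -0.917, 0.0], [-0.0, -0.001, -1.0]]
ft_force: [0.2, 0.5, 0.2]
grip_width: 0.0598
gripper_force: 0.0
```

```bash
python3 - <<'E'
from h import *
im,C,s=shot('wrist','w1.png')
print(s['position'],s['q'],np.degrees(np.arctan2(s['tool_rot'][1][0],s['tool_rot'][0][0])))
np.save('w1.npy',np.array([*s['position'],*np.array(s['tool_rot']).ravel()]))
E
```

```text
[ 0.5102429  -0.29492063  0.24792681] [-4.15322463e+01  2.58369385e+01  6.78064107e+01  9.48041362e-03
  8.63844150e+01  2.48937258e+01] 23.57342849196846
```

View pics/w1.png

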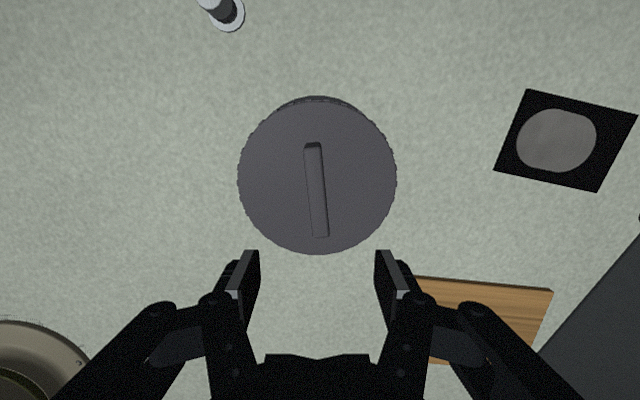

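The wrist view shows the lid disc centred at about (317,177) and the bar's top face running from (314,147) to (321,236), slightly rotated from the image vertical.

```bash
python3 - <<'E'
from h import *
v=np.load('w1.npy');C=cam('wrist',dict(position=v[:3],tool_rot=v[3:].reshape(3,3)))
A=ray(C,(314,149),.124);B=ray(C,(320.5,236),.124)
print(A,B,(A+B)/2,np.linalg.norm(A-B),np.degrees(np.arctan2(*(A-B)[1::-1])))
print(ray(C,(317,174),.09))
im=cv2.imread('pics/w1.png');g=im.max(2)
m=((g<100)).astype(np.uint8);m[:, :200]=0;m[:,440:]=0;m[258:]=0
cs,_=cv2.findContours(m,0,2);k=max(cs,key=cv2.contourArea);print(cv2.minEnclosingCircle(k),cv2.boundingRect(k))
for q in [(238,177),(397,177),(317,255)]: print(ray(C,q,.09))
# same for z scale
E
```

```text
[ 0.54889945 -0.27627423  0.124     ] [ 0.47799363 -0.31347172  0.124     ] [ 0.51344654 -0.29487298  0.124     ] 0.08007051933211067 27.681695575107604
[ 0.52273612 -0.29047653  0.09      ]
((316.55657958984375, 175.73838806152344), 80.30912780761719) (237, 96, 160, 159)
[ 0.48912155 -0.22091029  0.09      ]
[ 0.55123912 -0.36336409  0.09      ]
[ 0.44133267 -0.32601288  0.09      ]
```

>>> jog_arm(hand=[0.06,0.06,0.06,0.06,0.06], travel=[[0.003,0,-0.05],[0,0,-0.045],[0,0,-0.025],[0,0,-0.016],[0,0,0]], yaw=[0.065,0,0,0,0], grip_force=60)

```text
time_s: 2.7
position: [0.5125, -0.2929, 0.1117]
tool_rot: [[0.886, 0.463, -0.001], [0.463, -0.886, 0.001], [-0.001, -0.001, -1.0]]
ft_force: [0.2, 0.3, 0.0]
grip_width: 0.06
gripper_force: 0.0
```

>>> jog_arm(hand=[0.0,0.0,0.0,0.0,0.0], travel=[[0,0,0],[0,0,0],[0,0,0],[0,0,0],[0,0,0]], yaw=[0,0,0,0,0])

```text
time_s: 3.32
position: [0.5129, -0.2933, 0.1127]
tool_rot: [[0.886, 0.463, 0.001], [0.463, -0.886, -0.001], [0.0, 0.001, -1.0]]
ft_force: [0.9, -1.2, 2.1]
grip_width: 0.015
gripper_force: 60.9
```

>>> jog_arm(hand=[0.0,0.0,0.0,0.0,0.0], travel=[[0,0,-0.004],[0,0,-0.004],[0,0,0],[0,0,0],[0,0,0]], yaw=[0,0,0,0,0])

```text
time_s: 3.95
position: [0.513, -0.2932, 0.1054]
tool_rot: [[0.886, 0.463, 0.001], [0.463, -0.886, -0.001], [0.001, 0.002, -1.0]]
ft_force: [-1.6, 1.8, 11.4]
grip_width: 0.015
gripper_force: 62.2
```

>>> jog_arm(hand=[0.0,0.0,0.0,0.0,0.0], travel=[[0,0,0],[0,0,0],[0,0,0],[0,0,0],[0,0,0]], yaw=[0.1,0.11,0.11,0.11,0.11])

```text
time_s: 4.58
position: [0.5132, -0.2935, 0.1055]
tool_rot: [[0.52, 0.854, 0.002], [0.854, -0.52, -0.002], [-0.0, 0.003, -1.0]]
ft_force: [-0.2, -0.4, 11.1]
grip_width: 0.0151
gripper_force: 61.9
```

>>> jog_arm(hand=[0.0,0.0,0.0,0.0,0.0], travel=[[0,0,0],[0,0,0],[0,0,0],[0,0,0],[0,0,0]], yaw=[0.14,0.14,0.14,0.14,0])

```text
time_s: 5.2
position: [0.5132, -0.2935, 0.1055]
tool_rot: [[-0.013, 1.0, 0.002], [1.0, 0.013, -0.002], [-0.002, 0.002, -1.0]]
ft_force: [0.3, 0.7, 11.0]
grip_width: 0.0153
gripper_force: 62.8
```

>>> jog_arm(hand=[0.0,0.0,0.0,0.0,0.0], travel=[[0,0,0.01],[0,0,0.02],[0,0,0.03],[0,0,0.04],[0,0,0]], yaw=[0,0,0,0,0])

```text
time_s: 5.82
position: [0.5131, -0.2934, 0.2061]
tool_rot: [[-0.011, 1.0, 0.003], [1.0, 0.011, -0.003], [-0.003, 0.003, -1.0]]
ft_force: [-0.2, -0.3, -4.5]
grip_width: 0.0152
gripper_force: 60.5
```

>>> jog_arm(hand=[0.0,0.0,0.0,0.0,0.0], travel=[[-0.019,0.053,0],[-0.019,0.053,0],[-0.019,0.053,0],[-0.019,0.053,0],[-0.017,0.052,0]], yaw=[0,0,0,0,0])

```text
time_s: 6.45
position: [0.4178, -0.0272, 0.2026]
tool_rot: [[-0.011, 1.0, -0.003], [1.0, 0.011, 0.001], [0.001, -0.003, -1.0]]
ft_force: [0.9, 0.7, -2.9]
grip_width: 0.0148
gripper_force: 60.3
```

>>> jog_arm(hand=[0.0,0.0,0.0,0.0,0.0], travel=[[0,0,-0.05],[0,0,-0.05],[0,0,-0.03],[0,0,-0.014],[0,0,-0.005]], yaw=[0,0,0,0,0])

```text
time_s: 7.08
position: [0.4176, -0.0283, 0.055]
tool_rot: [[-0.012, 1.0, -0.005], [1.0, 0.012, 0.002], [0.002, -0.005, -1.0]]
ft_force: [-20.9, 4.6, 79.0]
grip_width: 0.015
gripper_force: 72.0
```

>>> jog_arm(hand=[0.0,0.0,0.05,0.05,0.05], travel=[[0,0,0.003],[0,0,0.001],[0,0,0],[0,0,0],[0,0,0]], yaw=[0,0,0,0,0])

```text
time_s: 7.7
position: [0.4197, -0.0291, 0.0593]
tool_rot: [[-0.011, 1.0, 0.0], [1.0, 0.011, -0.0], [-0.0, 0.0, -1.0]]
ft_force: [0.1, -0.0, -0.5]
grip_width: 0.0502
gripper_force: 0.0
```

>>> jog_arm(hand=[0.05,0.05,0.05,0.05,0.05], travel=[[0,0,0.04],[0,0,0.06],[0,0,0.06],[0.03,-0.02,0.04],[0,0,0]], yaw=[0,0,0,0,0])

```text
time_s: 8.32
position: [0.4516, -0.0502, 0.2617]
tool_rot: [[-0.01, 1.0, 0.006], [1.0, 0.01, -0.002], [-0.002, 0.006, -1.0]]
ft_force: [-0.1, 0.6, -0.8]
grip_width: 0.0501
gripper_force: 0.0
```

```bash
python3 - <<'E'
from h import *
im,C,s=shot('top','t2.png');print(s['position'])
a=np.clip(cv2.resize(im[170:300,150:500],None,fx=2.28,fy=2.28,interpolation=cv2.INTER_CUBIC).astype(float)*1.8,0,255).astype(np.uint8)
im,C,s=shot('wrist','w2.png')
cv2.imwrite('pics/m2.png',np.vstack([a,cv2.resize(im[:270],(798,616//2))]))
E
```

```text
[ 0.4516284  -0.05022283  0.26166268]
```

View pics/m2.png

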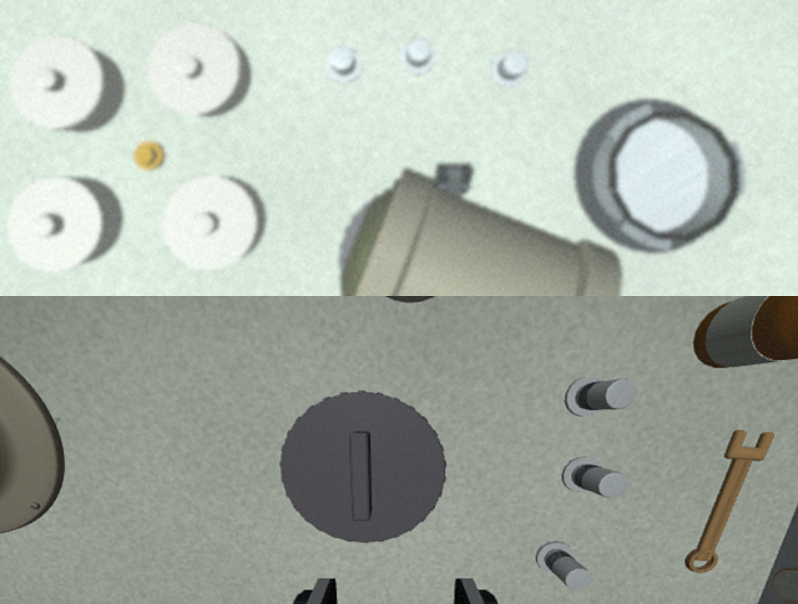

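The lid stands upright on the bench, the canister is open, and the three cartridges are unmoved. In wrist pixels their tops are at about (499,85), (488,163) and (460,243).

```bash
python3 - <<'E'
from h import *
C=cam('wrist')
for u,v in [(622,393),(609,482),(574,573)]:
    print('top',ray(C,(u/1.247,(v-296)/1.141),.062)[:2].round(4))
for u,v in [(586,398),(584,477),(556,563)]:
    print('foot',ray(C,(u/1.247,(v-296)/1.141),.006)[:2].round(4))
u,v=361,476;print('lid bar',ray(C,(361/1.247,(476-296)/1.141),.066)[:2])
T=cam('top')
print('can rim',ray(T,(662/2.28+150,176/2.28+170),.082)[:2],'floor',ray(T,(662/2.28+150,176/2.28+170),.005)[:2])
E
```

```text
top [0.6314 0.0484]
top [ 0.6364 -0.0311]
top [ 0.6217 -0.128 ]
foot [0.63   0.0459]
foot [ 0.6424 -0.0369]
foot [ 0.6295 -0.1427]
lid bar [ 0.41949907 -0.02696355]
can rim [ 0.5099816  -0.28124882] floor [ 0.51005993 -0.30555842]
```

>>> jog_arm(hand=[0.06,0.06,0.06,0.06,0.06], travel=[[0.05,0.027,0],[0.05,0.027,0],[0.05,0.027,-0.02],[0.03,0.016,-0.04],[0,0,0]], yaw=[0,0,0,0,0], grip_force=40)

```text
time_s: 9.05
position: [0.6285, 0.0495, 0.1935]
tool_rot: [[-0.013, 1.0, -0.01], [1.0, 0.013, 0.001], [0.001, -0.01, -1.0]]
ft_force: [-0.4, -0.4, 0.2]
grip_width: 0.0602
gripper_force: 0.0
```

```bash
python3 - <<'E'
from h import *
im,C,s=shot('wrist','w3.png');print(s['position'])
T=cam('top')
for uv in [(278,155),(414,150)]: print(ray(T,uv,.03)[:2])
print(proj(C,[.631,.047,.062]),proj(C,[.639,-.034,.062]),proj(C,[.627,-.134,.062]))
E
```

```text
[0.62849789 0.04949141 0.19349164]
[0.73805419 0.10556205]
[ 0.75371123 -0.23803903]
[320.79686595 197.428281  ] [327.45054819 275.04787914] [314.33844591 353.65717079]
```

View pics/w3.png

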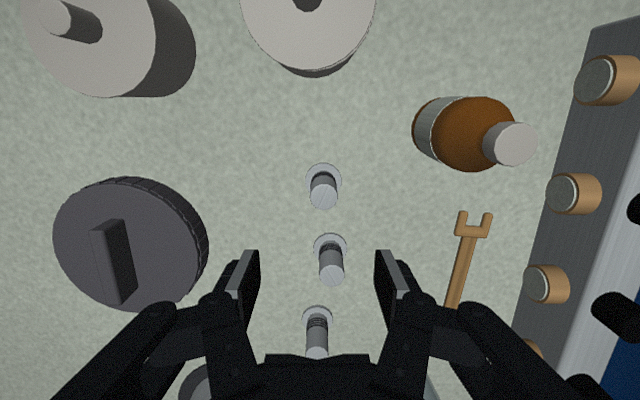

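The cartridge tops at (323,196), (330,275) and (317,352) agree with predictions to within 3 px.

>>> jog_arm(hand=[0.06,0.06,0.06,0.06,0.06], travel=[[0,0,-0.05],[0,0,-0.05],[0,0,-0.04],[0,0,-0.015],[0,0,0]], yaw=[0,0,0,0,0])

```text
time_s: 9.72
position: [0.6296, 0.0476, 0.0451]
tool_rot: [[-0.011, 1.0, 0.0], [1.0, 0.011, -0.0], [-0.0, 0.0, -1.0]]
ft_force: [-0.1, 0.1, -0.2]
grip_width: 0.0604
gripper_force: 0.0
```

>>> jog_arm(hand=[0.0,0.0,0.0,0.0,0.0], travel=[[0,0,0],[0,0,0],[0,0,0],[0,0,0],[0,0,0.03]], yaw=[0,0,0,0,0])

```text
time_s: 10.35
position: [0.6286, 0.048, 0.0734]
tool_rot: [[-0.011, 1.0, -0.004], [1.0, 0.011, 0.0], [0.0, -0.004, -1.0]]
ft_force: [0.2, 0.4, -2.2]
grip_width: 0.0253
gripper_force: 39.7
```

>>> jog_arm(hand=[0.0,0.0,0.0,0.0,0.0], travel=[[0,0,0.06],[-0.01,-0.03,0.05],[-0.018,-0.058,0],[-0.018,-0.058,0],[-0.018,-0.058,0]], yaw=[0,0,0,0,0])

```text
time_s: 10.98
position: [0.5648, -0.1576, 0.1848]
tool_rot: [[-0.011, 1.0, 0.0], [1.0, 0.011, -0.0], [-0.0, 0.0, -1.0]]
ft_force: [0.9, -0.3, -1.3]
grip_width: 0.0252
gripper_force: 39.9
```

>>> jog_arm(hand=[0.0,0.0,0.0,0.0,0.0], travel=[[-0.018,-0.058,0],[-0.018,-0.058,0],[-0.016,-0.057,0],[0,0,0],[0,0,0]], yaw=[0,0,0,0,0])

```text
time_s: 11.6
position: [0.5136, -0.3287, 0.1843]
tool_rot: [[-0.011, 1.0, -0.0], [1.0, 0.011, 0.001], [0.001, -0.0, -1.0]]
ft_force: [0.2, 0.6, -2.0]
grip_width: 0.0249
gripper_force: 39.9
```

```bash
python3 - <<'E'
from h import *
im,C,s=shot('wrist','w4.png');print(s['position'],s['grip_width'])
E
```

```text
[ 0.51356977 -0.32866167  0.18434771] 0.024890990088285637
```

View pics/w4.png

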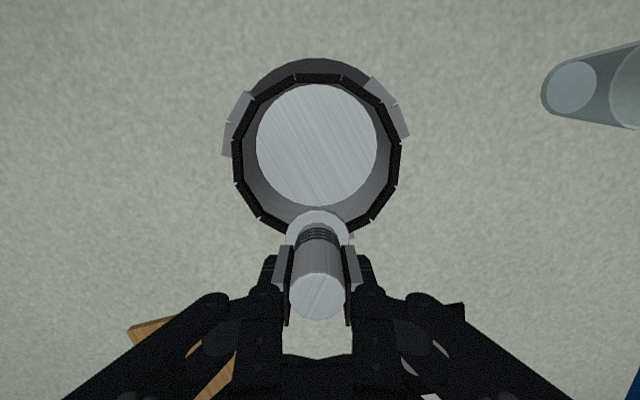

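The canister is seen from above: rim centre at about (317,157), floor ellipse centre at about (316,145), and the gripped cartridge is straight in the fingers.

```bash
python3 - <<'E'
from h import *
C=cam('wrist')
for uv,z in [((232,157),.08),((402,157),.08),((317,74),.082),((317,157),.082),((316,145),.005),((256,145),.005),((377,145),.005),((316,84),.005),((317,206),.005)]: print(uv,z,ray(C,uv,z)[:2].round(4))
E
```

```text
(232, 157) 0.08 [ 0.4478 -0.2896]
(402, 157) 0.08 [ 0.5797 -0.288 ]
(317, 74) 0.082 [ 0.513  -0.2295]
(317, 157) 0.082 [ 0.5137 -0.2885]
(316, 145) 0.005 [ 0.5128 -0.2904]
(256, 145) 0.005 [ 0.4519 -0.2911]
(377, 145) 0.005 [ 0.5748 -0.2897]
(316, 84) 0.005 [ 0.5122 -0.2326]
(317, 206) 0.005 [ 0.5146 -0.3563]
```

>>> jog_arm(hand=[0.0,0.0,0.0,0.0,0.0], travel=[[0,0,-0.05],[0,0,-0.045],[0,0,-0.025],[0,0,-0.011],[0,0,0]], yaw=[0,0,0,0,0])

```text
time_s: 12.28
position: [0.5142, -0.3282, 0.0539]
tool_rot: [[-0.012, 1.0, 0.0], [1.0, 0.012, 0.0], [0.0, 0.0, -1.0]]
ft_force: [-0.5, -0.1, -1.0]
grip_width: 0.0246
gripper_force: 39.8
```

>>> jog_arm(hand=[0.0,0.0,0.036,0.036,0.036], travel=[[0,0,-0.002],[0,0,-0.001],[0,0,0],[0,0,0],[0,0,0.02]], yaw=[0,0,0,0,0])

```text
time_s: 12.9
position: [0.5131, -0.329, 0.0699]
tool_rot: [[-0.011, 1.0, -0.002], [1.0, 0.011, 0.001], [0.001, -0.002, -1.0]]
ft_force: [-0.2, -0.1, -0.1]
grip_width: 0.0364
gripper_force: 0.0
```

>>> jog_arm(hand=[0.036,0.036,0.06,0.06,0.06], travel=[[0,0,0.05],[0,0,0.06],[0.025,0.055,0],[0.025,0.055,0],[0.025,0.055,0]], yaw=[0,0,0,0,0])

```text
time_s: 13.52
position: [0.5892, -0.1628, 0.1808]
tool_rot: [[-0.01, 1.0, 0.001], [1.0, 0.01, -0.001], [-0.001, 0.001, -1.0]]
ft_force: [0.3, -0.5, 1.3]
grip_width: 0.0601
gripper_force: 0.0
```

```bash
python3 - <<'E'
from h import *
im,C,s=shot('wrist','w5.png');print(s['position'])
print(proj(C,[.629,-.134,.062]),proj(C,[.641,-.034,.062]))
E
```

```text
[ 0.58918055 -0.16282097  0.1807912 ]
[364.6205109  166.55880639] [389.64372442  31.19216914]
```

View pics/w5.png

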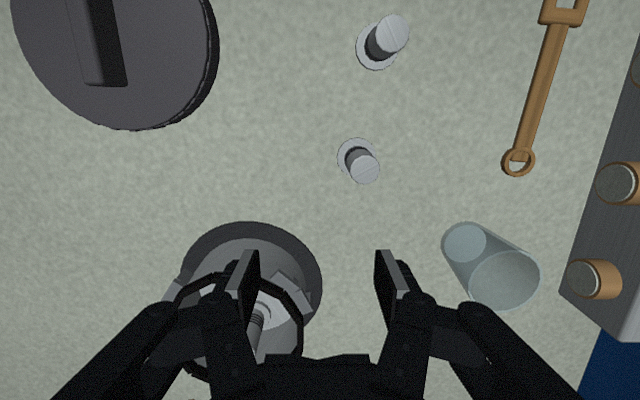

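Cartridge 3's top at (363,168) and cartridge 2's at (391,33) are as predicted, and cartridge 1 stands in the canister.

>>> jog_arm(hand=[0.06,0.06,0.06,0.06,0.06], travel=[[0.039,0.029,0],[0,0,-0.05],[0,0,-0.05],[0,0,-0.035],[0,0,0]], yaw=[0,0,0,0,0])

```text
time_s: 14.2
position: [0.6265, -0.1349, 0.0432]
tool_rot: [[-0.011, 1.0, -0.005], [1.0, 0.011, 0.002], [0.002, -0.005, -1.0]]
ft_force: [-0.0, -0.3, 0.6]
grip_width: 0.0599
gripper_force: 0.0
```

>>> jog_arm(hand=[0.0,0.0,0.0,0.0,0.0], travel=[[0,0,0],[0,0,0],[0,0,0],[0,0,0],[0,0,0.03]], yaw=[0,0,0,0,0])

```text
time_s: 14.82
position: [0.6268, -0.1347, 0.0746]
tool_rot: [[-0.011, 1.0, -0.003], [1.0, 0.011, 0.001], [0.001, -0.003, -1.0]]
ft_force: [-0.8, 1.1, -2.2]
grip_width: 0.025
gripper_force: 39.6
```

>>> jog_arm(hand=[0.0,0.0,0.0,0.0,0.0], travel=[[0,0,0.06],[-0.02,-0.02,0.05],[-0.043,-0.045,0],[-0.04,-0.045,0],[-0.011,-0.0125,0]], yaw=[0,0,0,0,0])

```text
time_s: 15.45
position: [0.5117, -0.2596, 0.1861]
tool_rot: [[-0.008, 1.0, 0.0], [1.0, 0.008, -0.001], [-0.001, 0.0, -1.0]]
ft_force: [0.4, -0.4, -1.7]
grip_width: 0.0249
gripper_force: 39.9
```

>>> jog_arm(hand=[0.0,0.0,0.0,0.0,0.0], travel=[[0,0,-0.02],[0,0,-0.05],[0,0,-0.035],[0,0,-0.023],[0,0,0]], yaw=[0,0,0,0,0])

```text
time_s: 16.08
position: [0.5136, -0.2568, 0.0564]
tool_rot: [[-0.011, 1.0, -0.002], [1.0, 0.011, 0.002], [0.002, -0.002, -1.0]]
ft_force: [0.3, -1.3, -1.2]
grip_width: 0.0247
gripper_force: 39.8
```

>>> jog_arm(hand=[0.0,0.0,0.036,0.036,0.036], travel=[[0,0,-0.004],[0,0,-0.001],[0,0,0],[0,0,0],[0,0,0.02]], yaw=[0,0,0,0,0])

```text
time_s: 16.7
position: [0.5132, -0.2572, 0.0716]
tool_rot: [[-0.011, 1.0, -0.002], [1.0, 0.011, 0.002], [0.002, -0.002, -1.0]]
ft_force: [-0.7, 0.1, 0.1]
grip_width: 0.0361
gripper_force: 0.0
```

>>> jog_arm(hand=[0.036,0.036,0.06,0.06,0.06], travel=[[0,0,0.05],[0,0,0.06],[0.028,0.05,0],[0.028,0.05,0],[0.028,0.05,0]], yaw=[0,0,0,0,0])

```text
time_s: 17.32
position: [0.5984, -0.1058, 0.1824]
tool_rot: [[-0.011, 1.0, 0.001], [1.0, 0.011, 0.0], [0.0, 0.001, -1.0]]
ft_force: [0.4, 0.1, 0.2]
grip_width: 0.0603
gripper_force: 0.0
```

```bash
python3 - <<'E'
from h import *
im,C,s=shot('wrist','w6.png');print(s['position'])
p=proj(C,[.641,-.034,.062]);print(p)
im2,T,_=shot('top','t6.png')
a=im[:, :];u,v=map(int,p)
b=cv2.resize(im2[170:300,150:500],None,fx=2.28,fy=2.28)
cv2.imwrite('pics/m6.png',np.vstack([np.clip(b*1.8,0,255).astype(np.uint8),cv2.resize(im[:270],(798,300))]))
E
```

```text
[ 0.59844022 -0.10579354  0.1824323 ]
[371.15307508 113.01986353]
```

View pics/m6.png

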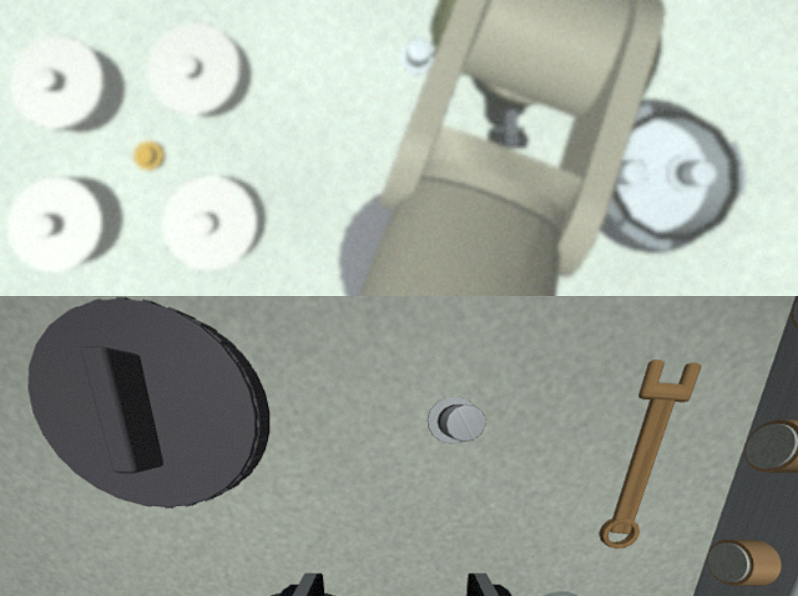

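Cartridge 2's top at (373,113) is as predicted, and two cartridges stand in the canister.

>>> jog_arm(hand=[0.06,0.06,0.06,0.06,0.06], travel=[[0.023,0.04,0],[0.02,0.0325,0],[0,0,-0.06],[0,0,-0.06],[0,0,-0.017]], yaw=[0,0,0,0,0])

```text
time_s: 18.05
position: [0.639, -0.035, 0.042]
tool_rot: [[-0.011, 1.0, -0.006], [1.0, 0.011, 0.002], [0.002, -0.006, -1.0]]
ft_force: [-0.2, -0.2, 1.0]
grip_width: 0.0605
gripper_force: 0.0
```

>>> jog_arm(hand=[0.06,0.0,0.0,0.0,0.0], travel=[[0,0,0],[0,0,0],[0,0,0],[0,0,0],[0,0,0]], yaw=[0,0,0,0,0])

```text
time_s: 18.68
position: [0.6417, -0.0353, 0.0475]
tool_rot: [[-0.011, 1.0, 0.004], [1.0, 0.011, -0.001], [-0.001, 0.004, -1.0]]
ft_force: [0.1, -0.3, 7.5]
grip_width: 0.0247
gripper_force: 38.8
```

>>> jog_arm(hand=[0.0,0.0,0.0,0.0,0.0], travel=[[0,0,0.05],[0,0,0.06],[0,0,0.03],[-0.012,-0.035,0],[-0.012,-0.035,0]], yaw=[0,-0.17,-0.18,-0.18,-0.18])

```text
time_s: 19.3
position: [0.6163, -0.1056, 0.1864]
tool_rot: [[0.647, 0.762, 0.001], [0.762, -0.647, -0.001], [0.0, 0.001, -1.0]]
ft_force: [-1.1, -0.5, -1.6]
grip_width: 0.0248
gripper_force: 39.7
```

>>> jog_arm(hand=[0.0,0.0,0.0,0.0,0.0], travel=[[-0.014,-0.038,0],[-0.014,-0.038,0],[-0.014,-0.038,0],[-0.014,-0.038,0],[-0.0125,-0.037,0]], yaw=[-0.175,-0.175,-0.175,-0.175,-0.165])

```text
time_s: 19.92
position: [0.5475, -0.2952, 0.186]
tool_rot: [[1.0, 0.001, 0.001], [0.001, -1.0, -0.0], [0.001, 0.0, -1.0]]
ft_force: [-0.5, -0.6, -1.1]
grip_width: 0.025
gripper_force: 39.8
```

>>> jog_arm(hand=[0.0,0.0,0.0,0.0,0.0], travel=[[0,0,-0.02],[0,0,-0.04],[0,0,-0.03],[0,0,0],[0,0,0]], yaw=[0,0,0,0,0])

```text
time_s: 20.55
position: [0.5488, -0.2944, 0.097]
tool_rot: [[1.0, 0.007, 0.002], [0.007, -1.0, -0.002], [0.002, 0.002, -1.0]]
ft_force: [0.1, -0.4, -1.3]
grip_width: 0.0251
gripper_force: 39.8
```

>>> jog_arm(hand=[0.0,0.0,0.0,0.0,0.0], travel=[[0,0,-0.02],[0,0,-0.015],[0,0,-0.007],[0,0,-0.002],[0,0,-0.001]], yaw=[0,0,0,0,0])

```text
time_s: 21.18
position: [0.5486, -0.2943, 0.0524]
tool_rot: [[1.0, 0.007, 0.002], [0.007, -1.0, -0.001], [0.002, 0.001, -1.0]]
ft_force: [-4.5, 2.9, 16.0]
grip_width: 0.025
gripper_force: 40.6
```

>>> jog_arm(hand=[0.0,0.036,0.036,0.036,0.036], travel=[[0,0,0],[0,0,0],[0,0,0],[0,0,0.02],[0,0,0.03]], yaw=[0,0,0,0,0])

```text
time_s: 21.8
position: [0.5482, -0.294, 0.1011]
tool_rot: [[1.0, 0.007, -0.0], [0.007, -1.0, 0.0], [-0.0, -0.0, -1.0]]
ft_force: [0.6, -0.4, 0.1]
grip_width: 0.0364
gripper_force: 0.0
```

>>> jog_arm(hand=[0.036,0.036,0.05,0.05,0.05], travel=[[0,0,0.06],[0,0.01,0.06],[-0.01,0.055,0.02],[-0.01,0.055,0],[-0.01,0.055,0]], yaw=[0,0.15,0.15,0.15,0.15])

```text
time_s: 22.42
position: [0.5178, -0.1175, 0.2415]
tool_rot: [[0.819, 0.574, 0.002], [0.574, -0.819, -0.001], [0.001, 0.002, -1.0]]
ft_force: [0.9, -0.0, -0.4]
grip_width: 0.0501
gripper_force: 0.0
```

>>> jog_arm(hand=[0.05,0.05,0.05,0.05,0.05], travel=[[-0.01,0.055,0],[-0.01,0.055,0],[-0.01,0.055,0],[-0.01,0.055,0],[-0.018,0.03,0]], yaw=[0.18,0.18,0.18,0.18,0.18])

```text
time_s: 23.05
position: [0.4598, 0.1331, 0.2412]
tool_rot: [[0.056, 0.998, 0.002], [0.998, -0.056, 0.0], [0.0, 0.002, -1.0]]
ft_force: [-0.1, 0.3, -0.5]
grip_width: 0.05
gripper_force: 0.0
```

```bash
python3 - <<'E'
from h import *
im,C,s=shot('wrist','w7.png');print(s['position'],s['q'])
for p in [(.601,.342),(.617,.198),(.458,.335),(.46,.178)]: print(proj(C,[*p,.108]).round(0),proj(C,[*p,.076]).round(0))
np.save('w7.npy',np.array([*s['position'],*np.array(s['tool_rot']).ravel()]))
E
```

```text
[0.45976648 0.13314806 0.2411648 ] [1.93297024e+00 1.49423618e+01 8.59395794e+01 1.55898410e-02
 7.90086631e+01 5.14729787e+00]
[ 507. -111.] [482. -83.]
[501. 110.] [481. 108.]
[297. -83.] [300. -60.]
[314. 144.] [314. 140.]
```

View pics/w7.png

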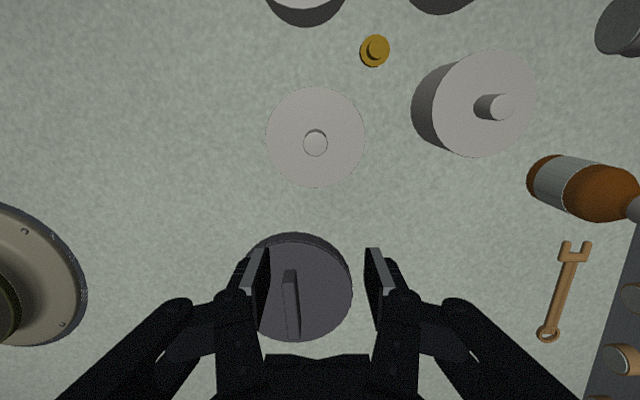

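Tub 4's knob at (315,143) and tub 2's at (502,108) match predictions.

>>> jog_arm(hand=[0.05,0.05,0.05,0.05,0.05], travel=[[0.001,0.045,-0.03],[0,0,-0.05],[0,0,-0.04],[0,0,-0.023],[0,0,0]], yaw=[0,0,0,0,0], grip_force=30)

```text
time_s: 23.72
position: [0.461, 0.1758, 0.0968]
tool_rot: [[0.065, 0.998, -0.002], [0.998, -0.065, -0.0], [-0.0, -0.002, -1.0]]
ft_force: [-0.8, 0.6, 0.6]
grip_width: 0.0502
gripper_force: 0.0
```

>>> jog_arm(hand=[0.0,0.0,0.0,0.0,0.0], travel=[[0,0,0],[0,0,0],[0,0,0],[0,0,0],[0,0,0]], yaw=[0,0,0,0,0])

```text
time_s: 24.35
position: [0.462, 0.176, 0.0988]
tool_rot: [[0.064, 0.998, 0.003], [0.998, -0.064, 0.0], [0.0, 0.003, -1.0]]
ft_force: [-0.4, -0.7, 7.0]
grip_width: 0.0208
gripper_force: 29.4
```

>>> jog_arm(hand=[0.0,0.0,0.0,0.0,0.0], travel=[[0,0,0.02],[0,0,0.05],[0,0,0.05],[0,-0.06,0],[0,-0.06,0]], yaw=[0,0,0,0,0])

```text
time_s: 24.98
position: [0.4611, 0.0549, 0.2185]
tool_rot: [[0.062, 0.998, 0.003], [0.998, -0.062, -0.0], [-0.0, 0.003, -1.0]]
ft_force: [1.2, 0.4, -0.9]
grip_width: 0.021
gripper_force: 29.8
```

```bash
python3 - <<'E'
from h import *
im,C,s=shot('wrist','w8.png');print(s['position'])
im2,T,_=shot('top','t8.png')
b=cv2.resize(im2[170:300,150:400],(799,415))
cv2.imwrite('pics/m8.png',np.vstack([np.clip(b*1.8,0,255).astype(np.uint8),cv2.resize(im[:150],(799,185))]))
print(proj(C,[.461,.178,.074]))
E
```

```text
[0.46105911 0.05492459 0.21845645]
[306.56941912  45.7153572 ]
```

View pics/m8.png

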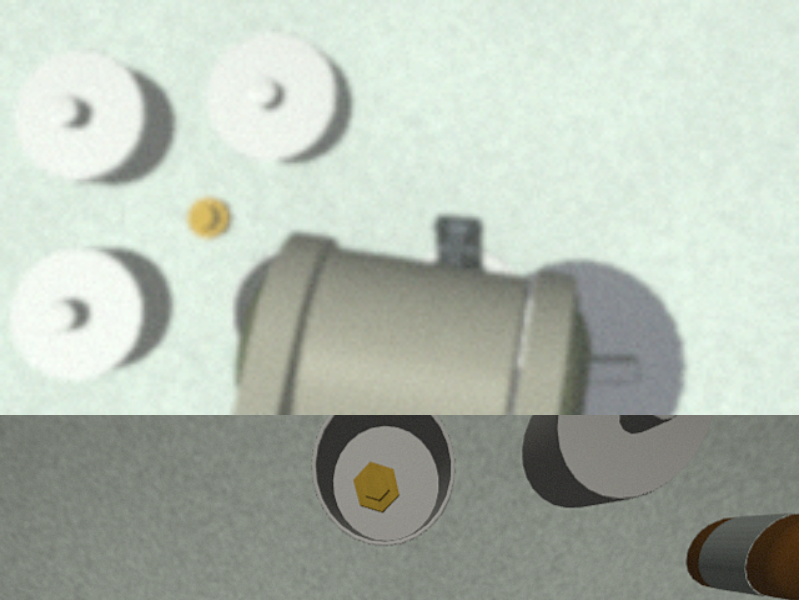

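The wrist view shows the open tub 4 with the brass hex adapter inside, at composite (377,487). Lid 4 goes back on.

>>> jog_arm(hand=[0.0,0.0,0.0,0.0,0.0], travel=[[0,0.06,0],[0,0.06,0],[0,0,-0.05],[0,0,-0.04],[0,0,0]], yaw=[0,0,0,0,0])

```text
time_s: 25.7
position: [0.4598, 0.1763, 0.1259]
tool_rot: [[0.063, 0.998, -0.005], [0.998, -0.063, -0.001], [-0.001, -0.005, -1.0]]
ft_force: [0.2, -0.4, 0.2]
grip_width: 0.021
gripper_force: 29.7
```

>>> jog_arm(hand=[0.0,0.0,0.0,0.05,0.05], travel=[[0,0,-0.015],[0,0,-0.014],[0,0,0],[0,0,0],[0,0,0]], yaw=[0,0,0,0,0])

```text
time_s: 26.32
position: [0.4613, 0.176, 0.0988]
tool_rot: [[0.064, 0.998, 0.001], [0.998, -0.064, 0.0], [0.0, 0.001, -1.0]]
ft_force: [-0.3, -0.5, -0.3]
grip_width: 0.05
gripper_force: 0.0
```

>>> jog_arm(hand=[0.05,0.05,0.05,0.05,0.05], travel=[[0,0,0.03],[0,0,0.05],[0.05,0.007,0],[0.05,0.007,0],[0.055,0.007,0]], yaw=[0,0,0,0,0])

```text
time_s: 26.95
position: [0.6175, 0.1972, 0.179]
tool_rot: [[0.064, 0.998, 0.001], [0.998, -0.064, 0.0], [0.0, 0.001, -1.0]]
ft_force: [1.0, -0.3, -0.7]
grip_width: 0.05
gripper_force: 0.0
```

>>> jog_arm(hand=[0.05,0.05,0.05,0.05,0.05], travel=[[0.001,0.001,0],[0,0,-0.04],[0,0,-0.03],[0,0,-0.01],[0,0,0]], yaw=[0,0,0,0,0])

```text
time_s: 27.58
position: [0.617, 0.198, 0.0988]
tool_rot: [[0.064, 0.998, -0.0], [0.998, -0.064, -0.0], [-0.0, -0.0, -1.0]]
ft_force: [0.6, 0.1, 0.0]
grip_width: 0.0501
gripper_force: 0.0
```

>>> jog_arm(hand=[0.0,0.0,0.0,0.0,0.0], travel=[[0,0,0],[0,0,0],[0,0,0],[0,0,0],[0,0,0]], yaw=[0,0,0,0,0])

```text
time_s: 28.2
position: [0.6176, 0.1981, 0.0998]
tool_rot: [[0.064, 0.998, 0.002], [0.998, -0.064, 0.0], [0.0, 0.002, -1.0]]
ft_force: [-0.9, -0.1, 7.3]
grip_width: 0.0209
gripper_force: 29.2
```

>>> jog_arm(hand=[0.0,0.0,0.0,0.0,0.0], travel=[[0,0,0.02],[0,0,0.05],[0,0,0.05],[0,-0.06,0],[0,-0.06,0]], yaw=[0,0,0,0,0])

```text
time_s: 28.82
position: [0.617, 0.077, 0.2191]
tool_rot: [[0.062, 0.998, 0.002], [0.998, -0.062, -0.0], [-0.0, 0.002, -1.0]]
ft_force: [0.5, 0.3, -0.2]
grip_width: 0.0212
gripper_force: 29.7
```

```bash
cat > look.py <<'E'
from h import *
import sys
x,y=map(float,sys.argv[1:3])
im,C,s=shot('wrist',sys.argv[3]);print(s['position'],s['grip_width'])
u,v=proj(C,[x,y,.02]);print('floor at',u,v,'mouth',proj(C,[x,y,.074]))
m=np.zeros(im.shape[:2],np.uint8)
pts=np.array([proj(C,[x+.04*np.cos(t),y+.04*np.sin(t),.004]) for t in np.linspace(0,6.28,40)]).astype(int)
cv2.fillPoly(m,[pts],1)
hsv=cv2.cvtColor(im,cv2.COLOR_BGR2HSV);sel=m>0
print('n',sel.sum(),'sat>90',(hsv[...,1][sel]>90).sum(),'V pct',np.percentile(hsv[...,2][sel],[2,10,25,50,75,90,98]),'meanBGR',im[sel].mean(0))
E
python3 look.py .618 .199 w9.png; python3 - <<'E'
import sys;sys.path.insert(0,'.')
E
```

```text
[0.61700809 0.07700801 0.21913335] 0.021161001804118854
floor at 309.50200111385635 56.2917149118138 mouth [308.09066835  47.28191548]
n 5225 sat>90 0 V pct [164. 166. 167. 169. 170. 172. 174.] meanBGR [160.65818182 167.20956938 168.58239234]
```

Tub 2's floor is uniform (V 164 to 174), so it is empty. Its lid goes back on and I move to tub 1.

>>> jog_arm(hand=[0.0,0.0,0.0,0.0,0.0], travel=[[0,0.06,0],[0,0.06,0],[0,0,-0.05],[0,0,-0.04],[0,0,0]], yaw=[0,0,0,0,0])

```text
time_s: 29.5
position: [0.6158, 0.1979, 0.1258]
tool_rot: [[0.064, 0.998, -0.006], [0.998, -0.064, -0.001], [-0.001, -0.006, -1.0]]
ft_force: [0.4, -0.3, -0.9]
grip_width: 0.021
gripper_force: 29.7
```

>>> jog_arm(hand=[0.0,0.0,0.0,0.05,0.05], travel=[[0,0,-0.015],[0,0,-0.014],[0,0,0],[0,0,0],[0,0,0]], yaw=[0,0,0,0,0])

```text
time_s: 30.12
position: [0.6173, 0.1979, 0.0996]
tool_rot: [[0.064, 0.998, 0.001], [0.998, -0.064, 0.0], [0.0, 0.001, -1.0]]
ft_force: [-1.0, -0.4, -0.4]
grip_width: 0.0499
gripper_force: 0.0
```

>>> jog_arm(hand=[0.05,0.05,0.05,0.05,0.05], travel=[[0,0,0.04],[0,0,0.05],[-0.01,0.05,0.02],[0,0.03,0.03],[0,0,0]], yaw=[0,0,0,0,0])

```text
time_s: 30.75
position: [0.6073, 0.2799, 0.2418]
tool_rot: [[0.061, 0.998, 0.005], [0.998, -0.061, 0.001], [0.002, 0.005, -1.0]]
ft_force: [-0.7, -0.3, -0.6]
grip_width: 0.0502
gripper_force: 0.0
```

```bash
python3 - <<'E'
from h import *
im,C,s=shot('wrist','w10.png');print(s['position'],s['q'])
for p in [(.601,.342),(.617,.198),(.458,.335),(.46,.178)]: print(proj(C,[*p,.108]).round(0),proj(C,[*p,.076]).round(0))
E
```

```text
[0.60731288 0.27994764 0.24178269] [1.46247210e+01 3.43480673e+01 5.37440522e+01 9.27109951e-03
 9.16118481e+01 1.81333049e+01]
[304. 125.] [305. 122.]
[331. 272.] [329. 256.]
[139. 144.] [157. 139.]
[179. 297.] [191. 279.]
```

View pics/w10.png

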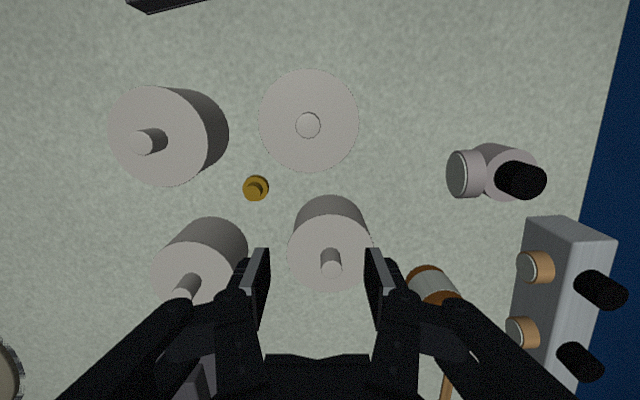

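The knobs are at (308,125) for tub 1 and (141,143) for tub 3. Lids 2 and 4 look properly seated.

>>> jog_arm(hand=[0.05,0.05,0.05,0.05,0.05], travel=[[-0.004,0.062,0],[0,0,-0.05],[0,0,-0.05],[0,0,-0.03],[0,0,-0.01]], yaw=[0,0,0,0,0])

```text
time_s: 31.42
position: [0.6024, 0.3383, 0.0962]
tool_rot: [[0.065, 0.998, -0.005], [0.998, -0.065, -0.002], [-0.002, -0.005, -1.0]]
ft_force: [0.3, 0.4, 0.5]
grip_width: 0.0496
gripper_force: 0.0
```

>>> jog_arm(hand=[0.05,0.0,0.0,0.0,0.0], travel=[[0,0,0],[0,0,0],[0,0,0],[0,0,0],[0,0,0]], yaw=[0,0,0,0,0])

```text
time_s: 32.05
position: [0.6038, 0.34, 0.1009]
tool_rot: [[0.064, 0.998, 0.003], [0.998, -0.064, 0.001], [0.001, 0.003, -1.0]]
ft_force: [1.0, -1.0, 6.2]
grip_width: 0.021
gripper_force: 29.5
```

>>> jog_arm(hand=[0.0,0.0,0.0,0.0,0.0], travel=[[0,0,0.02],[0,0,0.05],[0,0,0.05],[0,-0.06,0],[0,-0.06,0]], yaw=[0,0,0,0,0])

```text
time_s: 32.67
position: [0.6028, 0.219, 0.2198]
tool_rot: [[0.062, 0.998, 0.001], [0.998, -0.062, 0.0], [0.0, 0.001, -1.0]]
ft_force: [1.0, -0.7, -1.4]
grip_width: 0.0208
gripper_force: 29.6
```

```bash
python3 look.py .603 .342 w11.png
```

```text
[0.60283849 0.21901097 0.2198394 ] 0.020822802533999013
floor at 308.69576726807605 55.39909707998842 mouth [307.09127525  46.19848714]
n 5223 sat>90 2 V pct [ 58.   153.   157.   159.   162.   167.   174.56] meanBGR [149.94811411 154.08749761 153.53704767]
```

```bash
python3 - <<'E'
import cv2
im=cv2.imread('pics/w11.png')[:160,200:420];cv2.imwrite('pics/c11.png',cv2.resize(im,None,fx=3,fy=3))
E
```

```text
(no output)
```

View pics/c11.png

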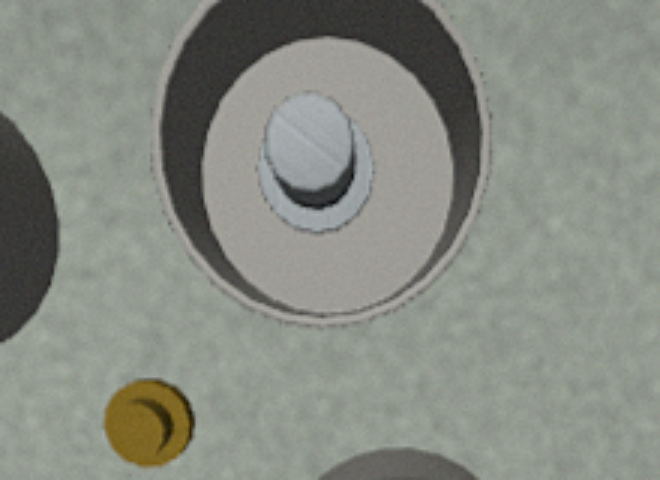

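The hidden cartridge is in tub 1: its top is at crop (310,140) and its foot at (316,175). I set the lid down on the clear bench.

```bash
python3 - <<'E'
from h import *
C=cam('wrist')
print(ray(C,(303.3,46.7),.066),ray(C,(305.3,58.3),.010),ray(C,(200+322/3,0),.074),ray(C,(251.5,45),.074),ray(C,(363,45),.074))
E
```

```text
[0.60082266 0.33555097 0.066     ] [0.60030857 0.33315184 0.01      ] [0.60691787 0.36682286 0.074     ] [0.55903484 0.33847626 0.074     ] [0.64972883 0.33228287 0.074     ]
```

>>> jog_arm(hand=[0.0,0.0,0.0,0.0,0.0], travel=[[0,-0.06,0],[0,-0.06,0],[0,-0.06,0],[0,0,-0.05],[0,0,-0.05]], yaw=[0,0,0,0,0])

```text
time_s: 33.35
position: [0.6033, 0.039, 0.1187]
tool_rot: [[0.066, 0.998, 0.002], [0.998, -0.066, -0.0], [0.0, 0.002, -1.0]]
ft_force: [0.9, 0.2, -1.0]
grip_width: 0.0212
gripper_force: 29.7
```

>>> jog_arm(hand=[0.0,0.0,0.0,0.0,0.0], travel=[[0,0,-0.05],[0,0,-0.028],[0,0,-0.007],[0,0,0],[0,0,0]], yaw=[0,0,0,0,0])

```text
time_s: 33.98
position: [0.6039, 0.0399, 0.0358]
tool_rot: [[0.064, 0.998, 0.003], [0.998, -0.064, -0.0], [-0.0, 0.003, -1.0]]
ft_force: [1.0, -0.4, -0.2]
grip_width: 0.021
gripper_force: 29.6
```

>>> jog_arm(hand=[0.0,0.0,0.05,0.05,0.05], travel=[[0,0,-0.004],[0,0,-0.001],[0,0,0],[0,0,0],[0,0,0.02]], yaw=[0,0,0,0,0], grip_force=40)

```text
time_s: 34.6
position: [0.6024, 0.04, 0.0483]
tool_rot: [[0.064, 0.998, -0.003], [0.998, -0.064, 0.0], [0.0, -0.003, -1.0]]
ft_force: [1.0, 0.5, 0.7]
grip_width: 0.0499
gripper_force: 0.0
```

>>> jog_arm(hand=[0.05,0.05,0.05,0.05,0.05], travel=[[0,0,0.06],[0,0,0.06],[0,0.05,0.03],[0,0.06,0],[0,0.06,0]], yaw=[0,0,0,0,0])

```text
time_s: 35.22
position: [0.6031, 0.2115, 0.1997]
tool_rot: [[0.065, 0.998, 0.001], [0.998, -0.065, 0.0], [0.0, 0.001, -1.0]]
ft_force: [1.0, -0.2, -0.7]
grip_width: 0.0498
gripper_force: 0.0
```

>>> jog_arm(hand=[0.05,0.05,0.05,0.05,0.05], travel=[[0,0.06,0],[-0.003,0.064,0],[0,0,0],[0,0,0],[0,0,0]], yaw=[0,0,0,0,0])

```text
out of range; nothing moved
```

>>> jog_arm(hand=[0.039,0.039,0.039,0.039,0.039], travel=[[0,0.062,0],[-0.0025,0.061,0],[0,0,-0.03],[0,0,0],[0,0,0]], yaw=[0,0,0,0,0])

```text
time_s: 35.85
position: [0.6012, 0.3324, 0.1703]
tool_rot: [[0.065, 0.998, 0.001], [0.998, -0.065, 0.0], [0.0, 0.001, -1.0]]
ft_force: [-0.2, -0.1, -0.0]
grip_width: 0.039
gripper_force: 0.0
```

```bash
python3 - <<'E'
from h import *
im,C,s=shot('wrist','w12.png');print(s['position'],proj(C,[.601,.3345,.066]),proj(C,[.604,.342,.074]))
g=cv2.cvtColor(im,cv2.COLOR_BGR2HSV)
cv2.imwrite('pics/c12.png',cv2.resize(im[80:360,200:440],None,fx=2.1,fy=2.1))
E
```

```text
[0.60119978 0.33236424 0.17033761] [315.9589052  202.26252795] [319.14260922 196.33047428]
```

View pics/c12.png

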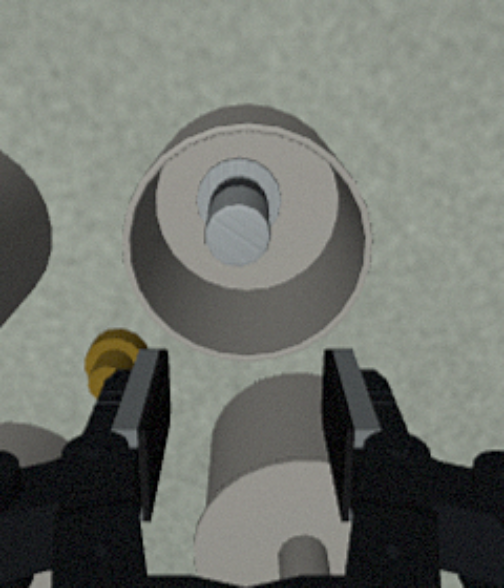

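The cartridge top is at (313,192) and the tub mouth at (318,194) in full-image pixels, so the cartridge sits a little further +y than estimated.

```bash
python3 - <<'E'
from h import *
C=cam('wrist')
print(ray(C,(313.3,192.4),.066),ray(C,(313.3,173),.01),ray(C,(318,194),.074))
E
```

```text
[0.59965534 0.34287597 0.066     ] [0.59932909 0.34552077 0.01      ] [0.60347059 0.34379611 0.074     ]
```

>>> jog_arm(hand=[0.039,0.039,0.039,0.039,0.039], travel=[[-0.0015,0.009,-0.03],[0,0,-0.04],[0,0,-0.03],[0,0,-0.019],[0,0,0]], yaw=[0,0,0,0,0])

```text
time_s: 36.52
position: [0.5996, 0.3416, 0.0504]
tool_rot: [[0.065, 0.998, -0.0], [0.998, -0.065, 0.0], [0.0, -0.0, -1.0]]
ft_force: [0.1, 1.1, 0.2]
grip_width: 0.0386
gripper_force: 0.0
```

>>> jog_arm(hand=[0.0,0.0,0.0,0.0,0.0], travel=[[0,0,0],[0,0,0],[0,0,0],[0,0,0.002],[0,0,0.03]], yaw=[0,0,0,0,0])

```text
time_s: 37.15
position: [0.5978, 0.3415, 0.0801]
tool_rot: [[0.064, 0.998, -0.006], [0.998, -0.064, -0.002], [-0.002, -0.006, -1.0]]
ft_force: [-0.1, 0.7, -1.2]
grip_width: 0.0249
gripper_force: 39.5
```

>>> jog_arm(hand=[0.0,0.0,0.0,0.0,0.0], travel=[[0,0,0.06],[0,0,0.06],[-0.01,-0.055,0],[-0.011,-0.058,0],[-0.011,-0.058,0]], yaw=[0,0,0,0,0])

```text
time_s: 37.78
position: [0.5663, 0.1694, 0.202]
tool_rot: [[0.063, 0.998, -0.001], [0.998, -0.063, -0.0], [-0.0, -0.001, -1.0]]
ft_force: [1.3, -1.2, -1.3]
grip_width: 0.0248
gripper_force: 39.8
```

>>> jog_arm(hand=[0.0,0.0,0.0,0.0,0.0], travel=[[-0.011,-0.058,0],[-0.011,-0.058,0],[-0.011,-0.058,0],[-0.011,-0.058,0],[-0.011,-0.058,0]], yaw=[-0.15,-0.15,-0.15,-0.15,-0.15])

```text
time_s: 38.4
position: [0.5114, -0.1206, 0.2022]
tool_rot: [[0.73, 0.683, -0.0], [0.683, -0.73, 0.0], [-0.0, -0.001, -1.0]]
ft_force: [0.7, -0.3, -1.3]
grip_width: 0.0254
gripper_force: 39.8
```

>>> jog_arm(hand=[0.0,0.0,0.0,0.0,0.0], travel=[[-0.011,-0.058,0],[-0.011,-0.058,0],[-0.01,-0.04,0],[-0.005,-0.018,0],[0,0,0]], yaw=[-0.185,-0.185,-0.185,-0.185,0])

```text
time_s: 39.02
position: [0.4747, -0.2938, 0.2019]
tool_rot: [[1.0, 0.016, -0.001], [0.016, -1.0, 0.001], [-0.001, -0.001, -1.0]]
ft_force: [0.2, 0.5, -1.5]
grip_width: 0.0246
gripper_force: 39.8
```

>>> jog_arm(hand=[0.0,0.0,0.0,0.0,0.0], travel=[[0.0025,0,-0.05],[0,0,-0.04],[0,0,-0.03],[0,0,-0.018],[0,0,0]], yaw=[0,0,0,0,0])

```text
time_s: 39.65
position: [0.4775, -0.2915, 0.0633]
tool_rot: [[1.0, 0.021, -0.002], [0.021, -1.0, 0.002], [-0.002, -0.002, -1.0]]
ft_force: [0.7, 0.2, -1.1]
grip_width: 0.025
gripper_force: 39.9
```

>>> jog_arm(hand=[0.0,0.0,0.0,0.0,0.036], travel=[[0,0,-0.007],[0,0,-0.003],[0,0,-0.002],[0,0,-0.001],[0,0,0]], yaw=[0,0,0,0,0])

```text
time_s: 40.28
position: [0.4784, -0.2938, 0.0537]
tool_rot: [[1.0, 0.018, 0.003], [0.018, -1.0, -0.004], [0.003, 0.004, -1.0]]
ft_force: [-0.4, -0.6, 0.3]
grip_width: 0.0361
gripper_force: 0.3
```

>>> jog_arm(hand=[0.036,0.036,0.036,0.036,0.036], travel=[[0,0,0],[0,0,0.02],[0,0,0.05],[0,0,0.06],[0,0,0.06]], yaw=[0,0,0,0,0])

```text
time_s: 40.9
position: [0.4775, -0.2926, 0.2429]
tool_rot: [[1.0, 0.017, -0.0], [0.017, -1.0, 0.001], [-0.0, -0.001, -1.0]]
ft_force: [1.1, -0.9, -0.1]
grip_width: 0.0361
gripper_force: 0.0
```

```bash
python3 - <<'E'
from h import *
im,C,s=shot('wrist','w13.png')
sl=[(.513,-.3295),(.513,-.2575),(.549,-.294),(.477,-.294)]
for p in sl: print(p,proj(C,[*p,.067]).round(0),'r',297.9*.013/(s['position'][2]+.118-.067))
g=cv2.medianBlur(cv2.cvtColor(im,cv2.COLOR_BGR2GRAY),3)
c=cv2.HoughCircles(g,cv2.HOUGH_GRADIENT,1,14,param1=100,param2=13,minRadius=9,maxRadius=16)
if c is not None:
    for u,v,r in c[0]:
        X=ray(C,(u,v),.067)
        if np.hypot(X[0]-.513,X[1]+.294)<.07: print(u,v,r,X[:2].round(4))
E
```

```text
(0.513, -0.3295) [353. 149.] r 13.174780652891872
(0.513, -0.2575) [282. 148.] r 13.174780652891872
(0.549, -0.294) [319. 111.] r 13.174780652891872
(0.477, -0.294) [317. 183.] r 13.174780652891872
284.5 159.5 15.4 [ 0.5012 -0.26  ]
322.5 182.5 11.0 [ 0.4776 -0.2993]
312.5 164.5 13.1 [ 0.4965 -0.2886]
320.5 109.5 11.8 [ 0.5507 -0.2956]
353.5 146.5 15.4 [ 0.5156 -0.3296]
```

```bash
python3 - <<'E'
from h import *
im=cv2.imread('pics/w13.png');C=cam('wrist');g=cv2.cvtColor(im,cv2.COLOR_BGR2GRAY).astype(float)
Y,X=np.mgrid[:400,:640]
for p in [(.513,-.3295),(.513,-.2575),(.549,-.294),(.477,-.294),(.513,-.294)]:
    u,v=proj(C,[*p,.067]);d=np.hypot(X-u,Y-v);print(p,g[d<9].mean().round(1),g[d<9].std().round(1),'ring',[round(g[(d>a)&(d<a+2)].mean()) for a in (9,11,13,15,17,19)])
E
```

```text
(0.513, -0.3295) 164.7 10.4 ring [159, 157, 155, 153, 144, 138]
(0.513, -0.2575) 142.2 50.6 ring [154, 136, 132, 128, 126, 127]
(0.549, -0.294) 171.1 7.1 ring [168, 166, 167, 166, 166, 166]
(0.477, -0.294) 142.8 30.6 ring [124, 117, 112, 105, 99, 94]
(0.513, -0.294) 154.2 26.2 ring [142, 140, 146, 147, 138, 137]
```

```bash
python3 - <<'E'
import cv2
g=cv2.cvtColor(cv2.imread('pics/w13.png'),cv2.COLOR_BGR2GRAY)
a=cv2.resize(g[70:250,235:400],(82,60),interpolation=cv2.INTER_AREA)
for r in a: print(''.join(' .:-=+*#%@'[min(9,int(x)//20)] for x in r))
E
```

```text
###%######################*+=+*+-::::::::::::::::::::::-+#%#########%%####%%######
###%#####%###%%###%####*==+***+*=:::::::::::::::::::::::::-+#%%%%#%%%#%%%#########
##%%##%%######%####%##++***++++++-:::::::::::::::::::::::::::+#%%#####%%%###%%#%%%
####################*******++*+-:-... . ............:::::::::::+#%%%%%##%%###%%%%#
###%%%%###########=+****++*+=:....... .   ... ..........:::::::::*%%%%%%%%#####%##
####%%%%%%%%####**+=*****+-.   ...:.:--====----:.... .. ..::::::::=#%%%%%%%%%##%%#
#####%%%%%%%%##********=:. .. .:-*#%%%%%%%%%%%%%%*++-.   ...:::::::-#%%%####%%%%%#
########%%%#%#******+-. .. ..=*%%%%%%%%%%%%%%%%%%%%%%*=:......:::::::*##%%###%%%##
#%%###%%#####*****=: . ...:+%@%%%%%%%%%%%###%%%##%%%%%%#+:.... .::::::*%%####%%%#%
#%%####%%##*****+=......:+%%%%%%%%%%%%%**###**#%%#%%%%%%%#+-. . ...::::*%#%##%#%%%
%%########*****+... .::=%%%%%%%%%%%%%##%%%%%%%#*%##%%%%%%%%*+-. ....::::###%%%####
%%%%%%###*****+... .-:+%%%%%%%%%%%%%#%%%%%%%%%%##%#%%%%%%%%%#++=:  ..:::-#%%%###%#
##%%%#%%%*+***:.. .--*%%%%%%%%%%%%%%%%%%%%%%%%%%###%%%%%%%%%%%*++- ...:::=##%%%%%#
%%%%###%%-:=*-   .:-#
[... 3179 characters left out ...]
%%%%%%%##%%%%%%%#%%%%%%%%%%%%%%%%%%%
%%%%#%%%#%%%%%%%%#%%%%%##%%#####%%%%%%%##%%%%%#%%%%#####%#%%%%%%%%%%%%##%%#%%%%%%%
%%%%%%%%%%###%%%%#%%%%%#%%%###%%%%%%%%########%%%%%#%%%%##%%%%%%%%%%%%%%%%%%%%%#%%
%%%%%%%%%%%%%%%%#%%#%%%%%%%%#%%%#%%%%###%%%%%%%%%%%%%%%%#%%%%##%%%#%%%%%%##%%%%#%%
%#%%%%%#%%%%%%%%%##%%%%%#%%%#%%%%###%%#%%%%%#%%%%%##%%#%%%%%%%#%%#%%%%##%%%%%%%%%%
%%%%%%%%%#%%####%%%##%%%#%#%%%%#%%#%#%%%%%%%#%%%%%##%%%%%%%%%%%%%#%%%%%%%%%##%%%%%
##%%%#%%%%#%%#%#%%%%%%%###%##%%%%%%%###%%%%%%%%#%%%%%##%%%%#%%%%%%%%%%%%%%%%%##%%%
%%%%%%%%%%#%%%%%%*****+*#%%##%%##%%%%#%%%%%%##%%%%%%%%%#%%*+****#%%%%%%%%%%%###%%#
#%%%##%%%%####%%*::::. .%%%%%%%%#%%#%#%%%%%%%%#%%%#%%%%%%#  :::::%%%%%%%%%%%%%%%%#
```

Decoded numerically: all four tops are visible inside the canister at (319,109), (350,148), (282,163) and (322,180), upright. One has shifted about 12 mm but is still within limits. Next is tub 1's lid.

>>> jog_arm(hand=[0.05,0.05,0.05,0.05,0.05], travel=[[0.016,0.042,0],[0.016,0.042,0],[0.016,0.042,0],[0.016,0.042,0],[0.016,0.042,0]], yaw=[0.184,0.184,0.184,0.184,0.184])

```text
time_s: 41.58
position: [0.558, -0.0814, 0.2408]
tool_rot: [[0.587, 0.81, -0.001], [0.81, -0.587, 0.0], [0.0, -0.001, -1.0]]
ft_force: [1.5, -0.4, 0.5]
grip_width: 0.0499
gripper_force: 0.0
```

>>> jog_arm(hand=[0.05,0.05,0.05,0.05,0.05], travel=[[0.016,0.042,0],[0.016,0.042,0],[0.0145,0.0386,0],[0,0,0],[0,0,0]], yaw=[0.184,0.184,0.184,0,0])

```text
time_s: 42.2
position: [0.604, 0.0393, 0.2408]
tool_rot: [[0.083, 0.997, -0.001], [0.997, -0.083, -0.0], [-0.0, -0.001, -1.0]]
ft_force: [0.1, -0.3, 0.2]
grip_width: 0.0499
gripper_force: 0.0
```

```bash
python3 - <<'E'
from h import *
im,C,s=shot('wrist','w14.png');print(s['position'],np.array(s['tool_rot'])[:,0])
print(proj(C,[.604,.04,.038]))
g=cv2.cvtColor(im,cv2.COLOR_BGR2GRAY)
c=cv2.HoughCircles(cv2.medianBlur(g,3),cv2.HOUGH_GRADIENT,1,10,param1=80,param2=11,minRadius=7,maxRadius=15)
for u,v,r in c[0]:
    X=ray(C,(u,v),.038)
    if np.hypot(X[0]-.604,X[1]-.04)<.03: print(u,v,r,X[:2].round(4))
im2,T,_=shot('top','t14.png')
g=cv2.cvtColor(im2,cv2.COLOR_BGR2GRAY)
print('top V at tub lids',[g[tuple(proj(T,[*p,.078]).astype(int)[::-1])] for p in [(.58,.36),(.60,.18),(.44,.32),(.44,.16)]])
c=cv2.HoughCircles(cv2.resize(g,None,fx=2,fy=2),cv2.HOUGH_GRADIENT,1,50,param1=80,param2=18,minRadius=34,maxRadius=48)
for u,v,r in c[0]: print(u/2,v/2,r/2,ray(T,(u/2,v/2),.076)[:2].round(4))
E
```

```text
[0.60397637 0.03928804 0.24083689] [ 8.30697641e-02  9.96543723e-01 -1.48553584e-04]
[316.65425136 174.80395786]
316.5 168.5 9.1 [0.6044 0.0473]
top V at tub lids [np.uint8(61), np.uint8(68), np.uint8(143), np.uint8(92)]
186.25 209.25 17.75 [0.5943 0.3139]
438.75 247.75 22.05 [ 0.5087 -0.2794]
184.25 266.25 19.0 [0.4616 0.3121]
```

>>> jog_arm(hand=[0.05,0.05,0.05,0.05,0.05], travel=[[0,0.002,-0.05],[0,0,-0.06],[0,0,-0.05],[0,0,-0.035],[0,0,-0.013]], yaw=[0,0,0,0,0], grip_force=30)

```text
time_s: 42.92
position: [0.6034, 0.0407, 0.0316]
tool_rot: [[0.084, 0.996, -0.003], [0.996, -0.084, 0.0], [0.0, -0.003, -1.0]]
ft_force: [0.1, 0.6, 0.7]
grip_width: 0.0499
gripper_force: 0.0
```

>>> jog_arm(hand=[0.05,0.0,0.0,0.0,0.0], travel=[[0,0,0],[0,0,0],[0,0,0],[0,0,0],[0,0,0]], yaw=[0,0,0,0,0])

```text
time_s: 43.55
position: [0.6049, 0.0414, 0.035]
tool_rot: [[0.082, 0.997, 0.003], [0.997, -0.082, -0.001], [-0.0, 0.003, -1.0]]
ft_force: [-0.0, -0.9, 6.3]
grip_width: 0.021
gripper_force: 29.3
```

>>> jog_arm(hand=[0.0,0.0,0.0,0.0,0.0], travel=[[0,0,0.05],[0,0,0.06],[0,0,0.06],[0,0.05,0.02],[0,0.062,0]], yaw=[0,0,0,0,0])

```text
time_s: 44.18
position: [0.6048, 0.1541, 0.2263]
tool_rot: [[0.084, 0.996, 0.005], [0.996, -0.084, 0.0], [0.001, 0.005, -1.0]]
ft_force: [1.0, -0.9, -1.2]
grip_width: 0.0211
gripper_force: 29.8
```

>>> jog_arm(hand=[0.0,0.0,0.0,0.0,0.0], travel=[[0,0.062,0],[0,0.062,0],[0,0.05,0],[-0.001,0.014,0],[0,0,0]], yaw=[0,0,0,0,0])

```text
time_s: 44.8
position: [0.6029, 0.3418, 0.2234]
tool_rot: [[0.081, 0.997, 0.0], [0.997, -0.081, -0.0], [-0.0, 0.0, -1.0]]
ft_force: [0.5, -0.4, -1.1]
grip_width: 0.0211
gripper_force: 29.8
```

>>> jog_arm(hand=[0.0,0.0,0.0,0.0,0.0], travel=[[0,0,-0.03],[0,0,-0.04],[0,0,-0.02],[0,0,0],[0,0,0]], yaw=[0,0,0,0,0])

```text
time_s: 45.42
position: [0.604, 0.3407, 0.1349]
tool_rot: [[0.083, 0.997, 0.002], [0.997, -0.083, 0.001], [0.001, 0.002, -1.0]]
ft_force: [0.1, 0.8, -0.5]
grip_width: 0.0206
gripper_force: 29.8
```

>>> jog_arm(hand=[0.0,0.0,0.0,0.0,0.0], travel=[[0,0.0005,-0.015],[0,0,-0.01],[0,0,-0.003],[0,0,-0.002],[0,0,0]], yaw=[0,0,0,0,0])

```text
time_s: 46.05
position: [0.6028, 0.342, 0.1051]
tool_rot: [[0.082, 0.997, 0.0], [0.997, -0.082, -0.0], [-0.0, 0.0, -1.0]]
ft_force: [-6.4, -2.4, 10.7]
grip_width: 0.0209
gripper_force: 30.9
```

>>> jog_arm(hand=[0.0,0.05,0.05,0.05,0.05], travel=[[0,0,0.001],[0,0,0],[0,0,0],[0,0,0.04],[0,-0.02,0.06]], yaw=[0,0,0,0,0])

```text
time_s: 46.68
position: [0.6024, 0.3227, 0.2026]
tool_rot: [[0.08, 0.997, -0.004], [0.997, -0.08, -0.001], [-0.001, -0.004, -1.0]]
ft_force: [0.7, 0.2, 0.8]
grip_width: 0.0501
gripper_force: 0.0
```

>>> jog_arm(hand=[0.05,0.05,0.05,0.05,0.05], travel=[[0,-0.042,0.034],[0,0,0],[0,0,0],[0,0,0],[0,0,0]], yaw=[0,0,0,0,0])

```text
time_s: 47.3
position: [0.6029, 0.2809, 0.2365]
tool_rot: [[0.081, 0.997, -0.002], [0.997, -0.081, -0.0], [-0.001, -0.002, -1.0]]
ft_force: [-0.0, 0.8, 0.0]
grip_width: 0.0498
gripper_force: 0.0
```

```bash
cat > disc.py <<'E'
from h import *
im,C,s=shot('wrist','w15.png');print(s['position'])
def circ(im,C,p):
    g=cv2.cvtColor(im,cv2.COLOR_BGR2GRAY)
    for z,lo,hi,par in [(.108,9,17,11),(.076,40,60,20)]:
        c=cv2.HoughCircles(cv2.medianBlur(g,3),cv2.HOUGH_GRADIENT,1,10,param1=60,param2=par,minRadius=lo,maxRadius=hi)
        for u,v,r in (c[0] if c is not None else []):
            X=ray(C,(u,v),z)
            if np.hypot(X[0]-p[0],X[1]-p[1])<.03: print(z,u,v,r,X[:2].round(4))
print('now');circ(im,C,(.603,.342))
print('before');
old=cv2.imread('pics/w10.png');C2=cam('wrist',{'position':[.60731,.27995,.24178],'tool_rot':[[.061,.998,.005],[.998,-.061,.001],[.002,.005,-1]]})
circ(old,C2,(.603,.342))
for q in (im,old):
    a=cv2.resize(cv2.cvtColor(q,cv2.COLOR_BGR2GRAY)[55:190,240:380],(93,45))
    if q is im: 
        for r in a: print(''.join(' .:-=+*#%@'[min(9,int(x)//20)] for x in r))
E
python3 disc.py
```

```text
[0.60292151 0.28094376 0.23646807]
now
0.108 309.5 124.5 12.7 [0.602 0.343]
before
0.108 307.5 126.5 12.1 [0.604  0.3402]
#####*#####*#########***#######**##**##########*#############################################
#######################################################################*############*#**#####
#*#######################################*#######################################***#########
*######*#######################################################*#############################
######***#############################################*##########*###########################
######**###############*########*#*#########################**###############################
######***################*#####%#############################################################
#############################%#############################################################*#
#**#############*####################################################################*#######
#############################################################################################
######*########*######################
[... 2551 characters left out ...]
#############**###########################
#############*#######################*######################*#############################**#
##########################################**#***###*#########################################
############***####################################################*#########################
########+-====-:::-##########################################################################
#######==+=++==+==-.-#####*#######################**#########################################
#####*====---:--==++::######################*################*###############################
####*=+=====-::::-+==.=###############################################**#####################
```

>>> jog_arm(hand=[0.05,0.05,0.05,0.05,0.05], travel=[[-0.031,-0.052,0],[-0.031,-0.052,0],[-0.031,-0.052,0],[-0.031,-0.052,0],[-0.031,-0.052,0]], yaw=[0.03,0.03,0.03,0,0], grip_force=60)

```text
time_s: 47.98
position: [0.4471, 0.0191, 0.2376]
tool_rot: [[-0.009, 1.0, 0.0], [1.0, 0.009, -0.0], [-0.0, 0.0, -1.0]]
ft_force: [0.9, -1.2, 0.2]
grip_width: 0.0499
gripper_force: 0.0
```

>>> jog_arm(hand=[0.05,0.05,0.05,0.05,0.05], travel=[[-0.0285,-0.0495,0],[0,0,-0.06],[0,0,-0.06],[0,0,-0.04],[0,0,-0.01]], yaw=[0,0,0,0,0])

```text
time_s: 48.6
position: [0.4189, -0.0288, 0.066]
tool_rot: [[-0.008, 1.0, -0.004], [1.0, 0.008, 0.001], [0.001, -0.004, -1.0]]
ft_force: [0.7, 0.1, 0.4]
grip_width: 0.0499
gripper_force: 0.0
```

>>> jog_arm(hand=[0.05,0.05,0.05,0.05,0.05], travel=[[0,0,-0.004],[0,0,0],[0,0,0],[0,0,0],[0,0,0]], yaw=[0,0,0,0,0])

```text
time_s: 49.22
position: [0.4198, -0.0293, 0.0639]
tool_rot: [[-0.008, 1.0, 0.001], [1.0, 0.008, -0.0], [-0.0, 0.001, -1.0]]
ft_force: [0.2, -0.1, 0.2]
grip_width: 0.0501
gripper_force: 0.0
```

>>> jog_arm(hand=[0.05,0.0,0.0,0.0,0.0], travel=[[0,0,-0.0065],[0,0,0],[0,0,0],[0,0,0],[0,0,0]], yaw=[0,0,0,0,0])

```text
time_s: 49.85
position: [0.4198, -0.0292, 0.0571]
tool_rot: [[-0.008, 1.0, 0.0], [1.0, 0.008, -0.0], [-0.0, 0.0, -1.0]]
ft_force: [0.7, -0.3, -0.3]
grip_width: 0.0152
gripper_force: 58.7
```

>>> jog_arm(hand=[0.0,0.0,0.0,0.0,0.0], travel=[[0,0,0.02],[0,0,0.05],[0,0,0.06],[0,0,0.02],[0,0,0]], yaw=[0,0,0,0,0])

```text
time_s: 50.48
position: [0.4198, -0.0292, 0.2078]
tool_rot: [[-0.008, 1.0, 0.002], [1.0, 0.008, -0.001], [-0.001, 0.002, -1.0]]
ft_force: [-0.6, -0.6, -3.7]
grip_width: 0.0151
gripper_force: 59.4
```

>>> jog_arm(hand=[0.0,0.0,0.0,0.0,0.0], travel=[[0.0185,-0.053,0],[0.0185,-0.053,0],[0.0185,-0.053,0],[0.0185,-0.053,0],[0.0194,-0.0523,0]], yaw=[0,0,0,0,0])

```text
time_s: 51.1
position: [0.5129, -0.295, 0.2045]
tool_rot: [[-0.008, 1.0, -0.003], [1.0, 0.008, 0.003], [0.003, -0.003, -1.0]]
ft_force: [0.7, -0.2, -2.7]
grip_width: 0.0148
gripper_force: 59.3
```

>>> jog_arm(hand=[0.0,0.0,0.0,0.0,0.0], travel=[[0,0,-0.03],[0,0,-0.03],[0,0,0],[0,0,0],[0,0,0]], yaw=[0,0,0,0,0])

```text
time_s: 51.72
position: [0.5134, -0.2937, 0.1481]
tool_rot: [[-0.008, 1.0, 0.001], [1.0, 0.008, -0.001], [-0.001, 0.001, -1.0]]
ft_force: [-0.4, -0.6, -1.7]
grip_width: 0.0151
gripper_force: 59.3
```

>>> jog_arm(hand=[0.0,0.0,0.0,0.0,0.0], travel=[[0,0,-0.012],[0,0,-0.008],[0,0,-0.006],[0,0,-0.004],[0,0,0]], yaw=[0,0,0,0,0])

```text
time_s: 52.35
position: [0.513, -0.2935, 0.1168]
tool_rot: [[-0.008, 1.0, -0.0], [1.0, 0.008, 0.0], [0.0, -0.0, -1.0]]
ft_force: [0.2, 0.2, -3.0]
grip_width: 0.015
gripper_force: 59.5
```

>>> jog_arm(hand=[0.0,0.0,0.0,0.0,0.0], travel=[[0,0,-0.003],[0,0,-0.003],[0,0,-0.002],[0,0,0],[0,0,0]], yaw=[0,0,0,0,0])

```text
time_s: 52.98
position: [0.5134, -0.2937, 0.1102]
tool_rot: [[-0.008, 1.0, 0.001], [1.0, 0.008, -0.001], [-0.001, 0.001, -1.0]]
ft_force: [-2.1, 0.1, 7.7]
grip_width: 0.0151
gripper_force: 60.8
```

>>> jog_arm(hand=[0.0,0.0,0.0,0.0,0.0], travel=[[0,0,-0.002],[0,0,-0.001],[0,0,0],[0,0,0],[0,0,0]], yaw=[0,0,0,0,0])

```text
time_s: 53.6
position: [0.5134, -0.2937, 0.1081]
tool_rot: [[-0.008, 1.0, 0.002], [1.0, 0.008, -0.002], [-0.002, 0.002, -1.0]]
ft_force: [-3.2, 2.5, 13.5]
grip_width: 0.0148
gripper_force: 62.0
```

>>> jog_arm(hand=[0.0,0.0,0.0,0.0,0.0], travel=[[0,0,0.001],[0,0,0],[0,0,0],[0,0,0],[0,0,0]], yaw=[0,0,0,0,0])

```text
time_s: 54.22
position: [0.5134, -0.2937, 0.1085]
tool_rot: [[-0.008, 1.0, 0.002], [1.0, 0.008, -0.001], [-0.001, 0.001, -1.0]]
ft_force: [-2.3, 1.0, 9.4]
grip_width: 0.0152
gripper_force: 61.2
```

>>> jog_arm(hand=[0.0,0.0,0.0,0.0,0.0], travel=[[0,0,-0.001],[0,0,0],[0,0,0],[0,0,0],[0,0,0]], yaw=[0,0,0,0,0])

```text
time_s: 54.85
position: [0.5134, -0.2938, 0.1081]
tool_rot: [[-0.008, 1.0, 0.002], [1.0, 0.008, -0.002], [-0.002, 0.002, -1.0]]
ft_force: [-4.1, 2.0, 14.8]
grip_width: 0.015
gripper_force: 62.0
```

>>> jog_arm(hand=[0.0,0.0,0.0,0.0,0.0], travel=[[0,0,0],[0,0,0],[0,0,0],[0,0,0],[0,0,0]], yaw=[-0.06,-0.08,-0.08,0,0])

```text
time_s: 55.48
position: [0.5142, -0.295, 0.109]
tool_rot: [[0.21, 0.978, 0.004], [0.978, -0.21, -0.005], [-0.004, 0.005, -1.0]]
ft_force: [-1.3, -1.9, 17.2]
grip_width: 0.015
gripper_force: 62.2
```

A hard contact appears at about 7 mm of press that was absent on opening, possibly a cartridge standing too high. I'll take the lid off again and check.

>>> jog_arm(hand=[0.0,0.0,0.0,0.0,0.0], travel=[[0,0,0.001],[0,0,0.001],[0,0,0.01],[0,0,0.04],[0,0,0.05]], yaw=[0.11,0.11,0,0,0])

```text
time_s: 56.1
position: [0.5125, -0.293, 0.2081]
tool_rot: [[-0.007, 1.0, -0.003], [1.0, 0.007, 0.002], [0.002, -0.003, -1.0]]
ft_force: [0.5, -0.7, -3.2]
grip_width: 0.0149
gripper_force: 59.3
```

>>> jog_arm(hand=[0.0,0.0,0.0,0.0,0.0], travel=[[-0.0187,0.053,0],[-0.0187,0.053,0],[-0.0187,0.053,0],[-0.0187,0.053,0],[-0.0187,0.0525,0]], yaw=[0,0,0,0,0])

```text
time_s: 56.72
position: [0.4184, -0.0273, 0.208]
tool_rot: [[-0.006, 1.0, -0.001], [1.0, 0.006, 0.0], [0.0, -0.001, -1.0]]
ft_force: [1.1, 0.5, -2.6]
grip_width: 0.0145
gripper_force: 59.4
```

>>> jog_arm(hand=[0.0,0.0,0.0,0.0,0.0], travel=[[0,0,-0.05],[0,0,-0.05],[0,0,-0.025],[0,0,-0.015],[0,0,0]], yaw=[0,0,0,0,0])

```text
time_s: 57.35
position: [0.419, -0.0288, 0.0675]
tool_rot: [[-0.007, 1.0, -0.003], [1.0, 0.007, 0.001], [0.001, -0.003, -1.0]]
ft_force: [1.0, 0.3, -2.2]
grip_width: 0.015
gripper_force: 59.3
```

>>> jog_arm(hand=[0.0,0.0,0.0,0.0,0.0], travel=[[0,0,-0.005],[0,0,-0.003],[0,0,-0.001],[0,0,0],[0,0,0]], yaw=[0,0,0,0,0])

```text
time_s: 57.98
position: [0.4197, -0.029, 0.0593]
tool_rot: [[-0.008, 1.0, 0.0], [1.0, 0.008, -0.0], [-0.0, 0.0, -1.0]]
ft_force: [0.4, 0.4, -2.3]
grip_width: 0.0151
gripper_force: 59.4
```

>>> jog_arm(hand=[0.0,0.05,0.05,0.05,0.05], travel=[[0,0,-0.001],[0,0,0],[0,0,0],[0,0,0.06],[0,0,0.06]], yaw=[0,0,0,0,0])

```text
time_s: 58.6
position: [0.4193, -0.0289, 0.1796]
tool_rot: [[-0.008, 1.0, -0.001], [1.0, 0.008, 0.0], [0.0, -0.001, -1.0]]
ft_force: [1.3, -0.3, -1.7]
grip_width: 0.0502
gripper_force: 0.0
```

>>> jog_arm(hand=[0.05,0.05,0.05,0.05,0.05], travel=[[0,0,0.06],[0,-0.06,0.03],[0.01,-0.06,0.03],[0.01,-0.06,0],[0.01,-0.055,0]], yaw=[0,-0.17,-0.17,-0.17,-0.17])

```text
time_s: 59.22
position: [0.4487, -0.2573, 0.2941]
tool_rot: [[0.627, 0.779, 0.001], [0.779, -0.627, -0.001], [0.0, 0.001, -1.0]]
ft_force: [1.3, 0.5, 0.2]
grip_width: 0.0501
gripper_force: 0.0
```

>>> jog_arm(hand=[0.05,0.05,0.05,0.05,0.05], travel=[[0.01,-0.03,0],[0,0,0],[0,0,0],[0,0,0],[0,0,0]], yaw=[-0.17,-0.18,-0.18,-0.18,-0.18])

```text
time_s: 59.85
position: [0.4587, -0.2852, 0.2937]
tool_rot: [[1.0, 0.003, -0.0], [0.003, -1.0, 0.0], [-0.0, -0.0, -1.0]]
ft_force: [1.0, 0.2, 0.3]
grip_width: 0.05
gripper_force: 0.0
```

```bash
python3 - <<'E'
from h import *
im,C,s=shot('wrist','w16.png');print(s['position'],np.array(s['tool_rot'])[:,0])
np.save('w16.npy',np.array([*s['position'],*np.array(s['tool_rot']).ravel()]))
print('can floor',proj(C,[.513,-.294,.005]),'cam',C[2])
u,v=proj(C,[.513,-.294,.05]).astype(int)
g=cv2.cvtColor(im,cv2.COLOR_BGR2GRAY)
v0,v1,u0,u1=max(v-68,0),v+68,u-68,u+68
print(v0,v1,u0,u1)
a=cv2.resize(g[v0:v1,u0:u1],(136,(v1-v0)//2),interpolation=cv2.INTER_AREA)
for r in a: print(''.join(' .:-=+*#%@'[min(9,int(x)//21)] for x in r))
E
```

```text
[ 0.45871899 -0.28517156  0.29368604] [ 9.99996083e-01  2.79725243e-03 -9.71025523e-05]
can floor [322.77306017 121.48296824] cam [ 0.54103291 -0.28540079  0.41881378]
56 192 255 391
####*###*#########*#*#################*######**+++++-:::::::::::::::::::::::::::::::::::--+*#############**#*##**#######################
###**##*######*#*#***#####*#####***#####*#**+++++++++::::::::::::::::::::::::::::::::::::::::--+*#######################################
##*###########**###############***##****+++++++++++++=:::::::::::::::::::::::::::::::::::::::::::--+*###################################
################################*#**++++++++++++++++++-:..............................:::::::::::::::-+*################################
#########*####################***++++++++++++++++=-:. -:.   ..  ... .      ...  .  .. .:....::::::::::::-+##############################
#############################*++++++++++++++++=-..  .  :.. .    .   .   . .. .  ..   . ..    ..::::::::::::=*###########################
#########**##############***=:=++++++++++++=-..     .  ..   ....  ..... .    .           ... . 
[... 7698 characters left out ...]
###############
#######################################*++++**+++++=-=+-...... ... ......  .. ... -#=-=#################################################
##########################%###############**#*++++++++++++++++++++=*############***#####################################################
######################%%#####################******++++++++++++++++#####################################################################
######################################################*****+++++++*#####################################################################
#################################################################*######################################################################
```

```bash
python3 - <<'E'
from h import *
v=np.load('w16.npy');C=cam('wrist',dict(position=v[:3],tool_rot=v[3:].reshape(3,3)))
for n,t,f in [('+x',(325,92),None),('-y',(354,125),None),('+y',(292.5,140),(296.5,133)),('-x',(328,157),(322.5,145))]:
    X=ray(C,t,.067);print(n,X[:2].round(4), np.hypot(X[0]-.513,X[1]+.294).round(4), f and ray(C,f,.011)[:2].round(4))
    for p in [X[:2]]: print('   flange pred',proj(C,[*p,.011]).round(1))
E
```

```text
+x [ 0.5489 -0.2949] 0.036 None
   flange pred [323.8  93. ]
-y [ 0.5134 -0.3286] 0.0346 None
   flange pred [349.  121.6]
+y [ 0.4962 -0.2576] 0.0401 [ 0.4983 -0.2587]
   flange pred [295.7 134.6]
-x [ 0.4763 -0.2993] 0.0371 [ 0.4824 -0.2938]
   flange pred [326.5 149.5]
```

The -x cartridge leans about 0.15 rad because its flange stands on the flange of the shifted +y cartridge. I'll grip the +y one across its tangent and slide it out to its slot so the other drops flat.

>>> jog_arm(hand=[0.037,0.037,0.037,0.037,0.037], travel=[[0.0383,0.0272,0],[0,0,-0.05],[0,0,-0.05],[0,0,0],[0,0,0]], yaw=[-0.165,-0.165,-0.165,-0.165,-0.165], grip_force=30)

```text
time_s: 60.52
position: [0.497, -0.2579, 0.1931]
tool_rot: [[0.683, -0.73, -0.001], [-0.73, -0.683, 0.001], [-0.001, 0.0, -1.0]]
ft_force: [-0.5, 0.6, -0.2]
grip_width: 0.0371
gripper_force: 0.0
```

>>> jog_arm(hand=[0.037,0.037,0.037,0.037,0.037], travel=[[0,0,-0.03],[0,0,-0.02],[0,0,0],[0,0,0],[0,0,0]], yaw=[-0.165,-0.165,0,0,0])

```text
time_s: 61.15
position: [0.4974, -0.2582, 0.1447]
tool_rot: [[0.414, -0.91, 0.001], [-0.91, -0.414, -0.001], [0.002, -0.001, -1.0]]
ft_force: [1.4, -0.3, -0.0]
grip_width: 0.0372
gripper_force: 0.0
```

```bash
python3 - <<'E'
from h import *
im,C,s=shot('wrist','w17.png');print(s['position'],np.array(s['tool_rot'])[:,0])
u,v=proj(C,[.497,-.258,.067]);print(u,v)
u,v=int(u),int(v)
g=cv2.cvtColor(im,cv2.COLOR_BGR2GRAY)
v0,v1,u0,u1=max(v-80,0),v+60,u-75,u+75
print(v0,v1,u0,u1)
a=cv2.resize(g[v0:v1,u0:u1],(100,(v1-v0)//3),interpolation=cv2.INTER_AREA)
for r in a: print(''.join(' .:-=+*#%@'[min(9,int(x)//21)] for x in r))
E
```

```text
[ 0.49741026 -0.25822258  0.14466395] [ 0.4141289  -0.91021695  0.00153771]
317.03347921550215 219.26031887197914
139 279 242 392
----=%#%%%%%%%%%%%%%%%%%%%%%%%=::.#%%%%#%%@@%%%%%%%%%%%%%%%%%%%%%%%%%%%%%%%%%%%%%%%%%%%%%%%%%%%%#=--
----=%#%%%%%%%%%%%%%%%%%%%%%%%+--*%%%%##%%@@%%%%%%%%%%%%%%%%%%%%%%%%%%%%%%%%%%%%%%%%%%%%%%%%%%%%%+--
---:-%%#%%%%%%%%%%%%%%%%%%%%%%=-#%%%%%%%%%%@@%%%%%%%%%%%%%%%%%%%%%%%%%%%%%%%%%%%%%%%%%%%%%%%%%%%%+--
-----%%#%%%%%%%%%%%%%%%%%%%%%*+%%%%%%%%%%%%@@%%%%%%%%%%%%%%%%%%%##******##*###%%%%%%%%%%%%%%%%%%%+--
---:-#%%%%%%%%%%%%%%%%%%@%%%##%%%%%%%%%%%%%%@%%%%%%%%%%%%%%%%%*+*#################%%%%%%%%%%%%%%#---
-----#%%%%%%%%%%%%@%@@@@@%##%%%%%%%%%%%%%%%%@@%%%%%%%%%%%%%#+*########******#####*#%%%%%%%%%%%%%#---
----:*%%%%%%%%%%%%@@@%%%%%%%%%%%%@%%%%%%%%%%@@%%%%%%%%%%%%*+######*+-:..::::--==+**##%%%%%%%%%%%*---
----:-%%%%%%%%%%%%%%%%%%%%%%%%%%%%%%%%%%%%%%@@%%%@%%%%%%%*+#####*=:..::-----------===+*##%%%%%%%=:--
-----:*%%%%%%%%%%%%%%%%%%%%%%%%%%@%%%%%@%%%%@@@%%%%%%%%%#+#####+:...:---------=+*#####****#%%%%*:---
-----:-#%%%%%%%%%%%%%%%%%%%%%%%%%%%%%%%@%%%%@@@%%%@%%%%@**###
[... 2975 characters left out ...]
#*-.    .::::::.    .*%#%%%##*-:.:#=     ......:::::---===+=+++**##-    .::::::.     :+#%####%
####%%=       :::::::.     +%####%%%%%##%***#########%%###%%%%%#####%%###:     :::::::.      :######
#####+       .::::::.      +%%%%#%%%%%%###%%%######%%%##%%%%%%%####%%%###.     .:::::::.      =%%%##
####*.      .:::::::       +%####%%%%%###%%%#####%%%%%%%%%%%%%%####%%%###.      :::::::.       =%%##
##%#.      .:::::::.       +%%##%%%%%%####%%%%%%%%#%##%%%#%%%%%##%%%%##%#.      .:::::::.       *%##
#%#-       .:::::::        +%%%%%%%###%###%%#####%%%%#%%%%%%%####%%%%#%%#.       ::::::::.      .*%%
#%-       .:::::::.        +%%##%%%##%%%###%%####%%%%%#%%%##%###%%%%%%%##.        ::::::::       .#%
```

The +y cartridge top is at (316,218), as predicted, so the grasp is centred.

>>> jog_arm(hand=[0.037,0.037,0.037,0.037,0.037], travel=[[0,0,-0.04],[0,0,-0.03],[0,0,-0.015],[0,0,-0.005],[0,0,0]], yaw=[0,0,0,0,0])

```text
time_s: 61.82
position: [0.4976, -0.2585, 0.0549]
tool_rot: [[0.412, -0.911, 0.001], [-0.911, -0.412, -0.001], [0.002, -0.001, -1.0]]
ft_force: [-2.0, -0.2, 4.4]
grip_width: 0.0371
gripper_force: 2.2
```

>>> jog_arm(hand=[0.0,0.0,0.0,0.0,0.0], travel=[[0,0,0],[0,0,0],[0,0,0],[0,0,0],[0,0,0]], yaw=[0,0,0,0,0])

```text
time_s: 62.45
position: [0.4976, -0.2585, 0.0551]
tool_rot: [[0.412, -0.911, 0.002], [-0.911, -0.412, -0.002], [0.002, -0.001, -1.0]]
ft_force: [-1.2, -1.1, 5.0]
grip_width: 0.025
gripper_force: 29.2
```

>>> jog_arm(hand=[0.0,0.0,0.0,0.0,0.0], travel=[[0.003,0,0],[0.004,0,0],[0.004,0,0],[0.004,0,0],[0.002,0,0]], yaw=[0,0,0,0,0])

```text
time_s: 63.08
position: [0.5125, -0.259, 0.0552]
tool_rot: [[0.412, -0.911, -0.003], [-0.911, -0.412, -0.002], [0.0, 0.004, -1.0]]
ft_force: [-14.5, -5.0, 12.6]
grip_width: 0.0246
gripper_force: 41.2
```

>>> jog_arm(hand=[0.0,0.0,0.0,0.0,0.0], travel=[[-0.002,0,0],[0,0,0],[0,0,0],[0,0,0],[0,0,0]], yaw=[-0.1,-0.1,-0.1,-0.1,0])

```text
time_s: 63.7
position: [0.5127, -0.2581, 0.0551]
tool_rot: [[0.024, -1.0, 0.002], [-1.0, -0.024, -0.001], [0.001, -0.002, -1.0]]
ft_force: [0.3, 0.6, 4.8]
grip_width: 0.025
gripper_force: 33.9
```

>>> jog_arm(hand=[0.036,0.036,0.036,0.036,0.036], travel=[[0,0,0],[0,0,0],[0,0,0.02],[0,0,0.05],[0,0,0.06]], yaw=[0,0,0,0,0])

```text
time_s: 64.32
position: [0.5116, -0.2577, 0.1844]
tool_rot: [[0.025, -1.0, -0.002], [-1.0, -0.025, 0.002], [-0.002, 0.002, -1.0]]
ft_force: [-0.5, -0.8, -0.4]
grip_width: 0.0361
gripper_force: 0.0
```

>>> jog_arm(hand=[0.05,0.05,0.05,0.05,0.05], travel=[[0,0.018,0.06],[0,0,0.048],[0,0,0],[0,0,0],[0,0,0]], yaw=[0,0,0,0,0])

```text
time_s: 64.95
position: [0.5118, -0.2399, 0.2899]
tool_rot: [[0.024, -1.0, -0.003], [-1.0, -0.024, 0.002], [-0.002, 0.002, -1.0]]
ft_force: [-0.4, -0.0, -0.0]
grip_width: 0.0502
gripper_force: 0.0
```

```bash
python3 - <<'E'
from h import *
im,C,s=shot('wrist','w18.png');print(s['position'],np.array(s['tool_rot'])[:,0])
for p in [(.513,-.3295),(.513,-.2575),(.549,-.294),(.482,-.294)]: print(p,proj(C,[*p,.067]).round(1),proj(C,[*p,.011]).round(1))
u,v=proj(C,[.513,-.294,.05]).astype(int)
g=cv2.cvtColor(im,cv2.COLOR_BGR2GRAY)
v0,v1,u0,u1=max(v-56,0),v+56,u-56,u+56
print(v0,v1,u0,u1)
a=cv2.resize(g[v0:v1,u0:u1],(112,(v1-v0)//2),interpolation=cv2.INTER_AREA)
for r in a: print(''.join(' .:-=+*#%@'[min(9,int(x)//21)] for x in r))
E
```

```text
[ 0.511777   -0.23992498  0.28992795] [ 0.02443073 -0.99969947 -0.00202882]
(0.513, -0.3295) [317.2  92.7] [317.1  93.6]
(0.513, -0.2575) [315.7 157.7] [315.8 150. ]
(0.549, -0.294) [284.8 125.1] [289.  121.6]
(0.482, -0.294) [343.7 126.6] [339.9 122.9]
68 180 260 372
#*############=:::::::::::::::.  . .. .  .:-===-=---------:::::::::::::....  . ... ...:::::::::::::=+*##********
**#########*+-::::::::::....          .--=+==========++++++++==============-:           .::::::::::::=*###******
#*#######*+:::::::::::..      .   .:-======+++***##################*++========-:    .      .:::::::::.:=*#####**
#*######*-::::::::... . .. ..  ..:====++**######%###%###################**++=====-.. .   .  ...::::::::.-+####**
*#*###*=:::::::..       .. . :====++*############%########***##%##############+=-===-.    .   ....::::::::=*##**
#####+::::::.::.  . ..   :-====+*##############*#**##############################+=-===-..       .  .:::::.:-***
####=::::::........  .:======+*##############***##***++***++**######################*==-==-.    .   ...:::::.=**
###=::::::..  . . .:======+*############
[... 4796 characters left out ...]
.    ... .=++++***####
#*#####*+++++++=:    .     . :::::::::::::::::::::::::------:::::::::::::::::::::::::..    .   :=::+***+***#####
#****####**++++++=-:.  ..      ..::::-:-::::::-::::::::::::::::-:::-:::-:::::::-:..     .. .   -###***++*#######
############*++++++++=:.     ..    .::::::-::::::-:::::::::::::-:::::-::::::::.      .     ..=*######***########
*######**######*++++++++==:      ..   .:::--::-::-:::--::--::::::-::::--::.      . .   ..==**###################
**######**#######*++++++*##*=:.    ..     .....:::..:.::::::::::::::::.            ..=+**#######################
*#**##############**++*########+-.   .                                   . ..   .==####################*########
```

All four cartridges now stand upright and clear of one another. Back to the canister lid.

>>> jog_arm(hand=[0.05,0.05,0.05,0.05,0.05], travel=[[-0.02,0.045,0],[-0.02,0.045,0],[-0.02,0.045,0],[-0.02,0.045,0],[-0.012,0.031,0]], yaw=[0.184,0.184,0.184,0.184,0.184], grip_force=60)

```text
time_s: 65.62
position: [0.4189, -0.0274, 0.2911]
tool_rot: [[0.814, -0.581, -0.001], [-0.581, -0.814, 0.001], [-0.001, 0.0, -1.0]]
ft_force: [0.9, 0.9, 0.3]
grip_width: 0.0503
gripper_force: 0.0
```

>>> jog_arm(hand=[0.05,0.05,0.05,0.05,0.05], travel=[[0,0,0],[0,0,0],[0,0,0],[0,0,0],[0,0,0]], yaw=[0.184,0.184,0.184,0.184,0.184])

```text
time_s: 66.25
position: [0.4199, -0.029, 0.2909]
tool_rot: [[0.955, 0.295, -0.002], [0.295, -0.955, 0.001], [-0.001, -0.001, -1.0]]
ft_force: [-0.6, -0.8, -0.9]
grip_width: 0.05
gripper_force: 0.0
```

>>> jog_arm(hand=[0.05,0.05,0.05,0.05,0.05], travel=[[0,0,0],[0,0,0],[0,0,0],[0,0,0],[0,0,0]], yaw=[0.184,0.184,0.184,0.184,0.184])

```text
time_s: 66.88
position: [0.4199, -0.0291, 0.2909]
tool_rot: [[0.344, 0.939, -0.002], [0.939, -0.344, 0.001], [-0.0, -0.002, -1.0]]
ft_force: [-0.5, -0.6, -0.8]
grip_width: 0.0499
gripper_force: 0.0
```

>>> jog_arm(hand=[0.05,0.05,0.05,0.05,0.05], travel=[[0,0,0],[0,0,0],[0,0,-0.05],[0,0,0],[0,0,0]], yaw=[0.184,0.184,0,0,0])

```text
time_s: 67.5
position: [0.4206, -0.0293, 0.2427]
tool_rot: [[-0.011, 1.0, 0.001], [1.0, 0.011, -0.0], [-0.0, 0.001, -1.0]]
ft_force: [0.7, 0.0, 0.1]
grip_width: 0.0505
gripper_force: 0.0
```

>>> jog_arm(hand=[0.05,0.05,0.05,0.05,0.05], travel=[[0,0,-0.06],[0,0,-0.06],[0,0,-0.04],[0,0,-0.015],[0,0,0]], yaw=[0,0,0,0,0])

```text
time_s: 68.12
position: [0.4209, -0.0294, 0.0669]
tool_rot: [[-0.011, 1.0, 0.0], [1.0, 0.011, -0.0], [-0.0, 0.0, -1.0]]
ft_force: [-0.6, -0.7, 1.0]
grip_width: 0.0499
gripper_force: 0.0
```

>>> jog_arm(hand=[0.05,0.0,0.0,0.0,0.0], travel=[[0,0,-0.008],[0,0,0],[0,0,0],[0,0,0],[0,0,0]], yaw=[0,0,0,0,0])

```text
time_s: 68.75
position: [0.4204, -0.0291, 0.0592]
tool_rot: [[-0.011, 1.0, 0.001], [1.0, 0.011, -0.0], [-0.0, 0.001, -1.0]]
ft_force: [-1.1, 0.4, 6.5]
grip_width: 0.0151
gripper_force: 59.2
```

>>> jog_arm(hand=[0.0,0.0,0.0,0.0,0.0], travel=[[0,0,0.02],[0,0,0.05],[0,0,0.06],[0,0,0.02],[0,0,0]], yaw=[0,0,0,0,0])

```text
time_s: 69.38
position: [0.4203, -0.0291, 0.2095]
tool_rot: [[-0.011, 1.0, 0.003], [1.0, 0.011, -0.001], [-0.001, 0.003, -1.0]]
ft_force: [-0.5, 0.3, -2.5]
grip_width: 0.0147
gripper_force: 59.5
```

>>> jog_arm(hand=[0.0,0.0,0.0,0.0,0.0], travel=[[0.0185,-0.053,0],[0.0185,-0.053,0],[0.0185,-0.053,0],[0.0185,-0.053,0],[0.019,-0.0526,0]], yaw=[0,0,0,0,0])

```text
time_s: 70.0
position: [0.513, -0.2951, 0.2061]
tool_rot: [[-0.011, 1.0, -0.003], [1.0, 0.011, 0.003], [0.003, -0.003, -1.0]]
ft_force: [0.6, -0.2, -2.5]
grip_width: 0.0151
gripper_force: 59.4
```

>>> jog_arm(hand=[0.0,0.0,0.0,0.0,0.0], travel=[[0,0,-0.03],[0,0,-0.03],[0,0,-0.015],[0,0,-0.01],[0,0,0]], yaw=[0,0,0,0,0])

```text
time_s: 70.62
position: [0.5131, -0.2935, 0.1233]
tool_rot: [[-0.011, 1.0, -0.001], [1.0, 0.011, 0.0], [0.0, -0.001, -1.0]]
ft_force: [-0.4, 0.1, -2.9]
grip_width: 0.0149
gripper_force: 59.3
```

>>> jog_arm(hand=[0.0,0.0,0.0,0.0,0.0], travel=[[0,0,-0.006],[0,0,-0.005],[0,0,-0.002],[0,0,0],[0,0,0]], yaw=[0,0,0,0,0])

```text
time_s: 71.25
position: [0.5136, -0.294, 0.112]
tool_rot: [[-0.011, 1.0, 0.002], [1.0, 0.011, -0.002], [-0.002, 0.002, -1.0]]
ft_force: [-1.5, 1.2, 7.9]
grip_width: 0.0146
gripper_force: 60.9
```

Depth is about 5.2 mm at 7.9 N, so I press 2.3 mm more.

>>> jog_arm(hand=[0.0,0.0,0.0,0.0,0.0], travel=[[0,0,-0.002],[0,0,-0.001],[0,0,0],[0,0,0],[0,0,0]], yaw=[0,0,0,0,0])

```text
time_s: 71.88
position: [0.5136, -0.2939, 0.1095]
tool_rot: [[-0.011, 1.0, 0.002], [1.0, 0.011, -0.002], [-0.002, 0.002, -1.0]]
ft_force: [-0.9, 2.0, 11.0]
grip_width: 0.0148
gripper_force: 61.4
```

>>> jog_arm(hand=[0.0,0.0,0.0,0.0,0.0], travel=[[0,0,0],[0,0,0],[0,0,0],[0,0,0],[0,0,0]], yaw=[-0.1,-0.11,-0.11,-0.11,-0.11])

```text
time_s: 72.5
position: [0.514, -0.2945, 0.1097]
tool_rot: [[0.507, 0.862, 0.003], [0.862, -0.507, -0.004], [-0.001, 0.005, -1.0]]
ft_force: [-0.3, -0.4, 9.8]
grip_width: 0.015
gripper_force: 61.5
```

>>> jog_arm(hand=[0.0,0.0,0.0,0.0,0.0], travel=[[0,0,0],[0,0,0],[0,0,0],[0,0,0],[0,0,0]], yaw=[-0.13,-0.13,-0.12,-0.1,-0.06])

```text
time_s: 73.12
position: [0.514, -0.2945, 0.1097]
tool_rot: [[0.877, 0.48, 0.003], [0.48, -0.877, -0.003], [0.001, 0.005, -1.0]]
ft_force: [-0.7, -0.3, 11.2]
grip_width: 0.0148
gripper_force: 61.5
```

>>> jog_arm(hand=[0.0,0.0,0.0,0.0,0.0], travel=[[0,0,0],[0,0,0],[0,0,0],[0,0,0],[0,0,0]], yaw=[-0.02,-0.015,-0.015,0,0])

```text
time_s: 73.75
position: [0.5138, -0.294, 0.1097]
tool_rot: [[0.899, 0.439, 0.003], [0.439, -0.899, -0.003], [0.001, 0.004, -1.0]]
ft_force: [-1.8, 1.0, 12.0]
grip_width: 0.0149
gripper_force: 62.4
```

```bash
python3 - <<'E'
from h import *
s=env.observe();print(s['wrist_torque'],np.degrees(np.arctan2(s['tool_rot'][1][0],s['tool_rot'][0][0])))
E
```

```text
[0.44746224 0.33772298 0.95626393] 26.009890950039942
```

The stop is reached (yaw torque 0.96 N·m at 26°). I let it spring up and release.

>>> jog_arm(hand=[0.0,0.0,0.0,0.0,0.0], travel=[[0,0,0.003],[0,0,0.003],[0,0,0.002],[0,0,0],[0,0,0]], yaw=[0,0,0,0,0])

```text
time_s: 74.38
position: [0.513, -0.2936, 0.1156]
tool_rot: [[0.9, 0.437, -0.0], [0.437, -0.9, 0.0], [-0.0, -0.0, -1.0]]
ft_force: [-0.9, 1.7, 3.4]
grip_width: 0.0148
gripper_force: 60.6
```

>>> jog_arm(hand=[0.05,0.05,0.05,0.05,0.05], travel=[[0,0,0],[0,0,0],[0,0,0],[0,0,0.05],[0,0,0.06]], yaw=[0,0,0,0,0])

```text
time_s: 75.0
position: [0.5127, -0.2934, 0.2261]
tool_rot: [[0.9, 0.436, -0.002], [0.436, -0.9, 0.002], [-0.001, -0.003, -1.0]]
ft_force: [-0.3, -0.5, -0.8]
grip_width: 0.0502
gripper_force: 0.0
```

>>> jog_arm(hand=[0.05,0.05,0.05,0.05,0.05], travel=[[0,0,0.03],[0,0,0],[0,0,0],[0,0,0],[0,0,0]], yaw=[0,0,0,0,0])

```text
time_s: 75.62
position: [0.513, -0.2936, 0.2546]
tool_rot: [[0.9, 0.436, -0.001], [0.437, -0.9, 0.001], [-0.001, -0.002, -1.0]]
ft_force: [-0.5, -0.6, -0.7]
grip_width: 0.0504
gripper_force: 0.0
```

```bash
python3 - <<'E'
from h import *
im,C,s=shot('wrist','w19.png');print(s['position'],s['ft_force'],np.degrees(np.arctan2(s['tool_rot'][1][0],s['tool_rot'][0][0])))
def circ(im):
    g=im.max(2);m=(g<100).astype(np.uint8);m[:,:200]=0;m[:,440:]=0;m[258:]=0
    cs,_=cv2.findContours(m,0,2);k=max(cs,key=cv2.contourArea);return cv2.minEnclosingCircle(k),cv2.boundingRect(k)
print(circ(im))
v=np.load('w1.npy');C1=cam('wrist',dict(position=v[:3],tool_rot=v[3:].reshape(3,3)))
old=cv2.imread('pics/w1.png');print('old',circ(old))
# warp new image to the old camera through the plane z=.09 to compare
P=np.array([[.45,-.35],[.57,-.35],[.57,-.23],[.45,-.23]])
for z in (.124,):
    H=cv2.getPerspectiveTransform(np.float32([proj(C,[*p,z]) for p in P]),np.float32([proj(C1,[*p,z]) for p in P]))
    w=cv2.warpPerspective(im,H,(640,400))
    g1=cv2.cvtColor(old,cv2.COLOR_BGR2GRAY)[135:245,280:355].astype(np.float32);g2=cv2.cvtColor(w,cv2.COLOR_BGR2GRAY)[135:245,280:355].astype(np.float32)
    print('bar diff',np.abs(g1-g2).mean(),cv2.phaseCorrelate(g1,g2))
a=cv2.resize(cv2.cvtColor(im,cv2.COLOR_BGR2GRAY)[90:260,235:400],(82,57),interpolation=cv2.INTER_AREA)
for r in a: print(''.join(' .:-=+*#%@'[min(9,int(x)//12)] for x in r))
E
```

```text
[ 0.51297544 -0.29356653  0.25463961] [-0.54703948 -0.58879068 -0.71394506] 25.880791646904395
(((317.1411437988281, 176.3511962890625), 78.51979064941406), (239, 98, 157, 156))
old (((316.55657958984375, 175.73838806152344), 80.30912780761719), (237, 96, 160, 159))
bar diff 3.454909 ((2.1628275835276725, -0.4714348499881069), 0.8232799899313185)
@@@@@@@@@@@@@@@@@@@@@@@@@@@@@@@@@@@@@@@@@@@@@@@@@@@@@@@@@@@@@@@@@@@@@@@@@@@@@@@@@@
@@@@@@@@@@@@@@@@@@@@@@@@@@@@@@@@@@@@@@@@@@@@@@@@@@@@@@@@@@@@@@@@@@@@@@@@@@@@@@@@@@
@@@@@@@@@@@@@@@@@@@@@@@@@@@@@@@@@@@@@@@@@@@@@@@@@@@@@@@@@@@@@@@@@@@@@@@@@@@@@@@@@@
@@@@@@@@@@@@@@@@@@@@@@@@@@@@@@@@%#*++=========++#@@@@@@@@@@@@@@@@@@@@@@@@@@@@@@@@@
@@@@@@@@@@@@@@@@@@@@@@@@@@@@#*=====+===*++=====+++==+#@@@@@@@@@@@@@@@@@@@@@@@@@@@@
@@@@@@@@@@@@@@@@@@@@@@@@@*====***+*************+**++===+#@@@@@@@@@@@@@@@@@@@@@@@@@
@@@@@@@@@@@@@@@@@@@@@@@*+=+***#####*###**#****#******++=+++@@@@@@@@@@@@@@@@@@@@@@@
@@@@@@@@@@@@@@@@@@@@@++***##########*##**#******#********++=+@@@@@@@@@@@@@@@@@@@@@
@@@@@@@@@@@@@@@@@@@*+*##################******#*************+++@@@@@@@@@@@@@@@@@@@
@@@@
[... 3279 characters left out ...]
********************#@@@@@@@@@@@@@@@
@@@@@@@@@@@@@@@@@#**************************+*******************#@@@@@@@@@@@@@@@@@
@@@@@@@@@@@@@@@@@@@********************************************@@@@@@@@@@@@@@@@@@@
@@@@@@@@@@@@@@@@@@@@@%#*************************************%@@@@@@@@@@@@@@@@@@@@@
@@@@@@@@@@@@@@@@@@@@@@@@%********************************#@@@@@@@@@@@@@@@@@@@@@@@@
@@@@@@@@@@====- .@@@@@@@@@@@%#**********************#%@@@@@@@@@@@. -====@@@@@@@@@@
@@@@@@@@@+====.  @@@@@@@@@@@@@@@@%##**********###%@@@@@@@@@@@@@@%. .====*@@@@@@@@@
@@@@@@@@#====:   @@@@@@@@@@@@@@@@@@@@@@@@@@@@@@@@@@@@@@@@@@@@@@@#.  =====@@@@@@@@@
@@@@=---=====. . @@@@@@@@@@@@@@@@@@@@@@@@@@@@@@@@@@@@@@@@@@@@@@@* ...=====---#@@@@
```

```bash
python3 -c "
from rig import env
print(env.close_job())"
```

```text
the job is handed in; nothing more can be done
None
```

I handed the job in at about 76 s: all four cartridges stand in the canister (the hidden one was in the far left tub), its lid is back on and turned to the locking stop, every tub has its lid on, and the adapter is still in its tub; no verdict came back.

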